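Hold a rolling flask carrier in front of the reader with a pusher

TASK

Pick up the standing pusher, keep it upright, and with its round foot slowly push the rolling flask carrier up the sloping deck to the reading point in front of the reader; hold it balanced there for at least 5 seconds, then ease it back down onto its lower stop and stand the pusher upright on the bench beside the deck, let go of it. The carrier rolls back by itself and slips off sideways if it is not steered, so from the lower stop to the reading point and back keep the foot on the carrier's round edge with a light steady push (about 2 to 6 N, never a knock), working it round the edge to steer. Touch the carrier with nothing but the pusher, never let it run, and leave the other things alone.

Things in the scene. Friction and masses are not known exactly. Their poses are not given: they have to be found in the camera images.
- pusher: Tool standing on the bench right of the deck, 116 mm tall, 0.25 kg: slippery white plastic foot (friction on the carrier about 0.1), a cylinder 40 mm wide and 32 mm high; aluminium shaft 22 mm wide from 32 to 116 mm, its top black. Grip the shaft from above, with the TCP about 95 mm up. Origin: centre of the foot's underside, z along the shaft.
- flask_carrier: Round steel base (disc 170 mm wide, its edge 18 to 48 mm above the deck) on ball castors, with a green conical flask fixed on it (130 mm tall, 94 mm wide at its foot). Nominally 5.5 kg (4.7 to 6.5). Rolls freely every way (drag 3 N per m/s), turns freely about its axis. Origin: its centre, at the deck surface, z normal to the deck. In contact its centre is 105 mm from the pusher's axis.
- climb (a joint): Travel of the flask carrier up the slope, m: 0 on the lower stop (start and finish), 0.17 on the upper stop. Gravity pulls it down the slope with nominally 2.7 N (0.49 m/s2 when free).
- across (a joint): Position of the flask carrier across the deck, m: -0.12 (right stop), 0 (deck centre line), 0.12 (left stop). Unless its centre is straight uphill of the pusher's axis it falls off to the side where it leans, time constant about 0.5 s.
- deck: White board, 375 mm up the slope, 440 mm wide. Origin on the bench (z = 0), on the centre line; x points up the slope (level), y left. The surface rises 0.05 rad towards +x; it is 32 mm above the bench at x = -70 mm, where the carrier's centre is at climb = 0. Board from x = -175 to +199 mm. Its 7 mm kerbs pass under the carrier's edge: keep the foot's underside 10 to 25 mm above the surface.
- reading_point (a point): Where the origin of the flask carrier must be for the reading: on the deck surface, 163 mm straight in front of the lens tip of the reader (a white box 70 x 90 x 150 mm with a black lens snout, behind the deck's upper edge), at climb = 0.12. Within 25 mm is good enough.
- tip_box: Bystander: open blue box with cells, 85 x 120 x 50 mm, left. Origin under its centre.
- drink_jar: Bystander: clear jar, 72 mm wide, 130 mm tall, right. Origin under its centre.
- reagent: Bystander: amber bottle, 60 mm wide, 150 mm tall, left. Origin under its centre.
- beaker: Bystander: glass beaker, 72 mm wide, 90 mm tall, far left. Origin under its centre.
- dish_stack: Bystander: white round stack of dishes, 90 mm wide, 45 mm tall, far right. Origin under its centre.
- driver: Bystander: screwdriver, 170 mm long, lying at the near right.
There are look-alikes about, which are no part of the job. What is meant by the pusher is not turquoise, and is the smaller of those in its own colour. What is shaped like the part that bears reading_point but red is not meant.

How it is judged:
By the outcome, as a careful person would: the job done as asked, in the order asked, and still so for the second after the job is handed in, with the robot touching nothing.
It also fails if it takes over 72 s, if anything falls off the work surface, if the arm or the gripper's body presses on something with over 40 N, if the wrist force passes 120 N, or if a joint passes its speed limit or range.

ROBOT

A 7-joint arm with a two-finger parallel gripper is mounted at the origin on the work surface. World frame = base frame: x ahead of the robot, y to its left, z up, the work surface at z = 0. Lengths are in mm, angles in degrees, forces in N, time in s.
With the tool pointing down it reaches from about 400 to 875 mm from the base axis. Payload 19.3 kg.
Tool frame: the origin (TCP) lies between the finger pads, 19 mm behind the fingertips; this is the grasp point; z points along the fingers, y is the line along which they close (so a half turn about z gives the same grasp; the last joint's range is limited). The gripper opens to 85 mm and grips with 20 to 120 N. Pads are 22 mm wide; open, the fingers measure 114 mm over their backs; the gripper's body (76 mm by 85 mm) begins 54 mm behind the grasp point. The pads swing forward as they close: fully open they stand 13 mm farther back than shut.
Start: joints at [-75.355, 29.874, -2.08, 91.645, 1.215, 58.505, -6.463], TCP at [200.06, 592.107, 249.991] pointing down, gripper open.
Joint ranges: [-166.77, 166.77], [-17.47, 122.26], [-85.68, 81.53], [9.62, 139.38], [-72.42, 252.41], [9.2, 110.78], [-144.41, 144.41]. Speed limits (degrees/s): [108.29, 108.29, 136.94, 136.94, 172.46, 172.46, 172.46].

INTERFACE

Orientations are given as [roll, pitch, yaw] about the fixed x, y, z axes, in that order (R = Rz(yaw) Ry(pitch) Rx(roll)).
In Python, from cell import env gives the robot as it stands.
- The arm moves only by the shell command python3 -m handwheel 'ROWS'. ROWS is JSON, one flat list of numbers, 7 for each row, row after row: the turn, a rotation vector about the tool's x, y, z in rad, then the shift along the tool's x, y, z in m, then the opening, from 0 (shut) to 1 (fully open). A call has 1 to 8 rows; each row is the pose to reach, as a shift and turn from the pose commanded when the call began, along the tool's axes at that moment; what a row does not reach only later rows make up. A row lasts 1/8 s, in which the tool goes at most 62.5 mm and 10.7 degrees, less where a joint would pass 70% of its speed; a pose out of reach is approached as far as the arm can. A call with a gripper value outside its range is refused whole. The fingers move at their own pace and stop on an object; the grip force is fixed at half the most. Time passes only in rows, so rows that repeat a pose let the fingers close. It gives the time, the measured TCP pose, the force, the opening and the grip force at its end, in the units of the state.
- env.read_state(): the state, without advancing time (a new reading comes with each control period).
- env.get_image(name): name is "scene" or "top"; returns a dict with "frame" (384x512x3 uint8, red, green, blue), "mtx" (3x3 intrinsics, pixels), "xyz" and "rotation" of the camera in the world. Camera axes: x right, y down, z forward; pixel columns grow to the right and rows downward; lengths in mm; the calibration is good to about 2 mm. A picture is of the moment at which its call begins. There is no depth.
- env.hand_in(): hands the job in; it is judged then, once.
The state is a dict: "t": time; "q": joint angles; "joint_velocities": joint speeds; "joint_efforts": joint torques, N m; "tool_pos": TCP position; "tool_rot": TCP orientation; "force": force on the tool from outside, world axes, zero at the start; "moment": the same for the moment, N m; "width": opening from 0.0 (shut) to 1.0 (fully open); "grasp_force": force on a finger pad.
Only numpy, scipy, OpenCV 4.12 (cv2) and the standard library are available. Lean on these libraries where they do the work, as an engineer would, in place of code of your own. Each camera call takes 0.05 s, during which the arm holds its last target. There are 200 camera calls.

## Working session

There is one attempt and no reset: what is moved stays moved. The work goes in short steps, Python scripts to look and compute and a shell command to move; the robot and the scene stay as the last step left them, time stands still between calls to the robot, and variables do not carry over. Pictures are saved under pics/ and viewed, at most 10 in all, crops included, and the job is handed in when it is done.

```bash
ls; mkdir -p pics; python3 - <<'E'
from cell import env
import cv2,json
for n in("scene","top"):
    d=env.get_image(n); cv2.imwrite(f"pics/{n}0.png",d["frame"][:,:,::-1])
    print(n,d["mtx"],d["xyz"],d["rotation"])
print(env.read_state())
E
```

```text
pics
scene [[348.05504093   0.         254.30786645]
 [  0.         348.05504093 187.73515313]
 [  0.           0.           1.        ]] [1401.74576359   27.85597429  667.63310283] [-124.2552055     0.38657803   94.72457724]
top [[399.99684474   0.         258.95623254]
 [  0.         399.99684474 193.50069463]
 [  0.           0.           1.        ]] [ 431.73526408  -34.36393757 1307.40692473] [-176.10477695    0.19604558  -89.83253836]
{'t': 0.1, 'q': array([-75.35369096,  29.90550504,  -2.08255406,  91.66773928,
         1.21611463,  58.50511389,  -6.46319611]), 'joint_velocities': array([ 0.04183518, -0.06042721, -0.00603247,  0.00570721,  0.03242177,
       -0.07550152, -0.04469282]), 'joint_efforts': array([ 3.25301706e-03, -9.28472614e+01,  1.98404945e+00, -3.70542812e+01,
        1.82515261e-02,  5.22882197e-03,  3.71195222e-05]), 'tool_pos': array([199.99809696, 591.86032767, 249.50298108]), 'tool_rot': array([-1.79943929e+02,  4.53059670e-03,  1.61332368e+02]), 'force': array([-0.69856774,  0.31112066,  0.56308427]), 'moment': array([ 0.04915051, -0.02766411,  0.06425293]), 'grasp_force': 0.0, 'width': 1.0042289038595336}
```

View pics/scene0.png

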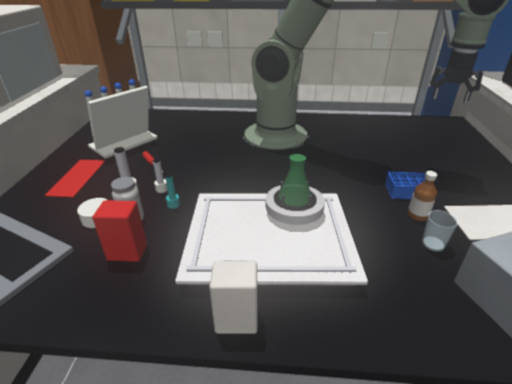

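View pics/top0.png

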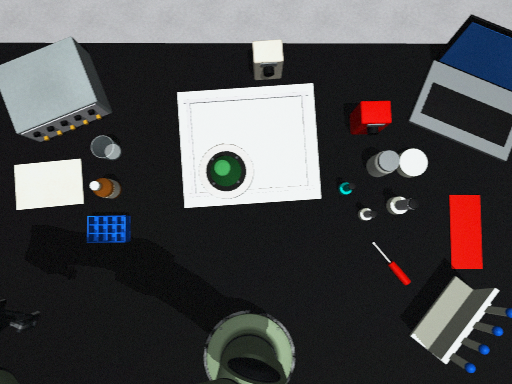

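The pictures show:
- **Carrier:** green flask at top px (226,170), scene px (295,195).
- **Reader:** white, at top px (268,60). The red one is a decoy.
- **Pusher:** the small white one at top px (366,213), scene px (160,180). The bigger one at top (400,205) and the turquoise one at (346,188) are decoys.

```bash
cat > h.py <<'E'
import numpy as np, cv2
from scipy.spatial.transform import Rotation as Ro
from cell import env
def ray(d,u,v):
    r=Ro.from_euler("xyz",d["rotation"],degrees=True).as_matrix()@np.linalg.inv(d["mtx"])@[u,v,1.]
    return np.array(d["xyz"],float),r/np.linalg.norm(r)
def plane(d,u,v,z):
    o,r=ray(d,u,v); return o+r*(z-o[2])/r[2]
def tri(a,b):
    (o,r),(p,s)=a,b
    k=np.linalg.lstsq(np.c_[r,-s],p-o,rcond=None)[0]
    return (o+k[0]*r+p+k[1]*s)/2, np.linalg.norm(o+k[0]*r-p-k[1]*s)
def blobs(m,lo=8):
    n,l,s,c=cv2.connectedComponentsWithStats(m.astype(np.uint8))
    return [(s[i],c[i]) for i in range(1,n) if s[i][4]>=lo]
def green(f):
    f=f.astype(int); return (f[:,:,1]>f[:,:,0]+15)&(f[:,:,1]>f[:,:,2]+8)
E
python3 - <<'E'
from h import *
T=env.get_image("top");S=env.get_image("scene")
f=T["frame"]
# deck corners
m=(f.min(2)>150); 
for s,c in blobs(m,60): print("white",s,c.round(1))
cs,_=cv2.findContours(((m)*255).astype(np.uint8),cv2.RETR_EXTERNAL,cv2.CHAIN_APPROX_NONE)
for c in cs:
    if 8000<cv2.contourArea(c)<30000:
        print("deck",cv2.approxPolyDP(c,8,True)[:,0].tolist())
for n,d,x in(("T",T,(190,140,260,205)),("S",S,(260,140,335,225))):
    for s,c in blobs(green(d["frame"]),60): print("green",n,s,c.round(1))
big=lambda im,x0,y0,x1,y1,k:cv2.resize(im[y0:y1,x0:x1,::-1],None,fx=k,fy=k,interpolation=cv2.INTER_CUBIC)
a=big(f,330,140,430,230,4);b=big(f,180,35,330,210,2.2857);c=big(S["frame"],70,135,220,235,2.6667);e=big(S["frame"],180,150,330,340,1.5)
W=np.zeros((600,800,3),np.uint8)
W[:360,:400]=a; W[:400,400:743]=b[:400,:343]
c=c[:240]; W[360:360+240,:400]=c[:,:400]
W[400:600,420:645]=e[:200,:225]
cv2.imwrite("pics/c1.png",W)
E
```

```text
white [    0     0   512   133 27071] [201.3  34.7]
white [ 410   61  102   99 2043] [455.6 111.4]
white [  177    83   144   125 14623] [250.5 142.9]
white [484  92  23  16 111] [496. 100.]
white [ 21 104  74  30  77] [ 57.2 118.8]
white [106 144  14  15 139] [112.6 151.5]
white [378 148  50  28 937] [404.8 161.5]
white [  14  159   70   51 3052] [ 48.4 183.9]
white [ 90 181  10   9  71] [ 94.1 185.1]
white [390 197  17  17 124] [396.6 205.5]
white [ 411  277   61   72 1549] [441.2 313. ]
white [441 288  58  76 587] [469.1 326.4]
white [267 324  20  33 144] [277.  337.5]
deck [[312, 83], [177, 92], [184, 207], [320, 198]]
deck [[0, 88], [18, 132], [95, 100], [71, 36], [251, 42], [254, 62], [282, 60], [282, 42], [446, 42], [470, 13], [511, 29], [511, 0], [0, 0], [0, 41], [54, 43], [0, 65]]
green T [210 156  32  30 748] [225.5 170.6]
green T [ 207  315   85   65 1349] [255.6 344. ]
green S [ 279  153   32   53 1074] [295.5 182.3]
```

View pics/c1.png

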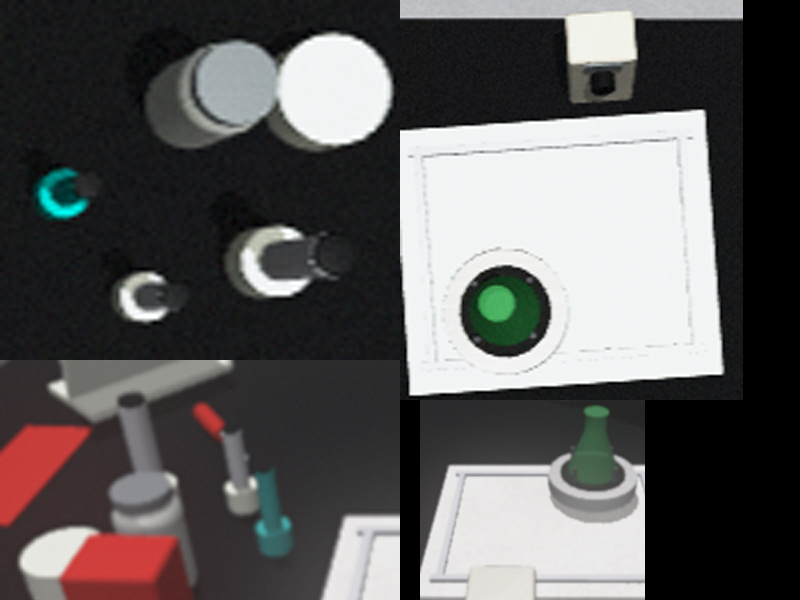

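Crop notes:
- **Pusher:** foot ring at top px (365.7,214).
- **Carrier:** rim centre at top px (225.9,171), radius about 27 px.
- **Reader:** top face at about (254..282, 42..60), lens tip at about (268,74).

```bash
python3 - <<'E'
from h import *
T=env.get_image("top");S=env.get_image("scene");f=T["frame"]
m=np.zeros(f.shape[:2],bool);m[75:215,170:330]=(f.min(2)>150)[75:215,170:330]
c=max(cv2.findContours((m*255).astype(np.uint8),0,1)[0],key=cv2.contourArea)
q=c[:,0].astype(float)
# edges by fitting lines
C=np.array([[312.5,83],[177,92],[184,207.5],[320.5,198.]])
L=[]
for i in range(4):
    a,b=C[i],C[(i+1)%4];t=(b-a)/np.linalg.norm(b-a);n=np.array([-t[1],t[0]])
    s=q[(abs((q-a)@n)<2.5)&((q-a)@t>8)&((b-q)@t>8)]
    vx,vy,x,y=cv2.fitLine(s.astype(np.float32),2,0,.01,.01)[:,0];L.append(np.cross([x,y,1],[x+vx,y+vy,1]))
P=[]
for i in range(4):
    p=np.cross(L[i-1],L[i]);p=p[:2]/p[2];P.append(plane(T,*p,45.5 if i<2 else 26.75))
P=np.array(P);print(P.round(1));print("sides",[np.linalg.norm(P[i]-P[i-1]).round(1) for i in range(4)])
# corners order: ur(right-up), ul, ll, lr
X=(P[0]+P[1]-P[2]-P[3])[:2];Y=(P[1]+P[2]-P[0]-P[3])[:2]
yaw=(np.arctan2(X[1],X[0])+np.arctan2(-Y[0],Y[1]))/2;print("yaw",np.degrees(yaw),np.degrees(np.arctan2(X[1],X[0])))
ex=np.array([np.cos(yaw),np.sin(yaw)]);ey=np.array([-ex[1],ex[0]])
O=P.mean(0)[:2]-12*ex;print("O",O.round(1))
D=lambda p:(round(float((p[:2]-O)@ex),1),round(float((p[:2]-O)@ey),1))
print("rim",D(plane(T,225.9,171.1,32+48)))
# rim via white/dark disc: black disc blob around flask
b=(f.max(2)<150);b2=np.zeros_like(b);b2[140:200,200:255]=b[140:200,200:255]
for s,cc in blobs(b2,200): print("dark disc",s,cc,plane(T,*cc,80).round(1),D(plane(T,*cc,80)),"d",np.sqrt(s[4]*4/np.pi))
print("readertop",D(plane(T,268,51,150)),"lens",[D(plane(T,268,74,z)) for z in(60,90,110)])
for s,cc in blobs(green(S["frame"]),300):print("S",s,cc)
for s,cc in blobs(green(f),300):print("T",s,cc)
# pusher
r=f[200:228,352:382].astype(int)
for th in(90,120,140):
    for s,cc in blobs(r.min(2)>th,20):print("foot",s,cc+[352,200],plane(T,*(cc+[352,200]),32))
(x,y),rad=cv2.minEnclosingCircle(np.argwhere(r.min(2)>110)[:,::-1].astype(np.float32));print("circ",x+352,y+200,rad,plane(T,x+352,y+200,25))
g=S["frame"][150:200,135:170].astype(int);print(plane(S,158.5,187.5,0))
print("top",plane(T,373.5,213.8,116),tri(ray(T,373.5,213.8),ray(S,157,161)))
E
```

```text
[[ 874.6 -200.6   45.5]
 [ 843.6  234.9   45.5]
 [ 474.8  209.1   26.8]
 [ 505.7 -227.2   26.8]]
sides [np.float64(370.3), np.float64(436.6), np.float64(370.3), np.float64(437.4)]
yaw 4.067247506065316 4.071769857981645
O [662.7   3.2]
rim (-73.2, 74.5)
dark disc [ 206  151   40   40 1082] [226.19593346 171.34935305] [583.6  71.5  80. ] (-74.1, 73.7) d 37.116642997494345
readertop (267.5, -78.2) lens [(231.3, -77.4), (220.1, -76.0), (212.6, -75.1)]
S [ 279  153   32   53 1074] [295.58193669 182.29515829]
T [210 156  32  31 751] [225.46870839 170.62050599]
T [ 213  314   80   64 1125] [265.74933333 338.40711111]
foot [ 8  8 12 13 82] [364.63414634 214.        ] [ 454.09014971 -366.20060415   32.        ]
foot [ 8  8 12 12 73] [364.57534247 213.93150685] [ 454.30731424 -366.01692614   32.        ]
foot [ 8  8 12 12 64] [364.328125 214.0625  ] [ 453.8887147  -365.22476051   32.        ]
circ 366.0 214.0 6.403224468231201 [ 454.22535322 -372.3878272    25.        ]
[ 447.41301667 -384.57081997    0.        ]
top [ 453.28705122 -370.68225288  116.        ] (array([ 453.07491034, -371.36511794,  108.31202682]), np.float64(2.9443869049473377))
```

```bash
python3 -m handwheel '[0,0,0.6,-0.54,-0.284,-0.1,1, 0,0,0.6,-0.54,-0.284,-0.1,1, 0,0,0.6,-0.54,-0.284,-0.1,1, 0,0,0.6,-0.54,-0.284,-0.1,1, 0,0,0.6,-0.54,-0.284,-0.1,1, 0,0,0.6,-0.54,-0.284,-0.1,1, 0,0,0.6,-0.54,-0.284,-0.1,1, 0,0,0.6,-0.54,-0.284,-0.1,1]'; python3 -c "
from cell import env;s=env.read_state();print(s['q'].round(),s['tool_pos'],s['tool_rot'])"
```

```text
t: 1.3
tool_pos: [541.4, 233.1, 331.4]
tool_rot: [180.0, -0.0, 127.0]
force: [0.1, 1.7, -0.4]
width: 1.0
grasp_force: 0.0
[-39.  23.  14.  92.  -6.  66.  13.] [541.37486763 233.13949974 331.39679094] [ 1.79978852e+02 -4.97657914e-03  1.26966230e+02]
```

```bash
python3 -m handwheel '[0,0,0.576,-0.43,-0.433,0.03,1, 0,0,0.576,-0.43,-0.433,0.03,1, 0,0,0.576,-0.43,-0.433,0.03,1, 0,0,0.576,-0.43,-0.433,0.03,1, 0,0,0.576,-0.43,-0.433,0.03,1, 0,0,0.576,-0.43,-0.433,0.03,1, 0,0,0.576,-0.43,-0.433,0.03,1, 0,0,0.576,-0.43,-0.433,0.03,1]'; python3 -c "
from cell import env;s=env.read_state();print(s['q'].round(),s['tool_pos'],s['tool_rot'],s['joint_velocities'].round())"
```

```text
t: 2.3
tool_pos: [468.2, -261.3, 306.4]
tool_rot: [180.0, -0.0, 94.0]
force: [1.1, 0.5, 0.0]
width: 1.004
grasp_force: 0.0
[ -0.  20.  31. 102. -12.  60.  39.] [ 468.19954454 -261.27999249  306.44727795] [ 1.79962987e+02 -1.25095623e-03  9.39833117e+01] [ 54.  20.   6. -19. -13.   4.  63.]
```

```bash
python3 -m handwheel '[0,0,0,-0.09,-0.02,0.02,1, 0,0,0,-0.098,-0.021,0.06,1, 0,0,0,-0.1,-0.021,0.12,1, 0,0,0,-0.1,-0.021,0.12,1, 0,0,0,-0.1,-0.021,0.12,1]'; python3 - <<'E'
from h import *
s=env.read_state();print(s['q'].round(),s['tool_pos'],s['tool_rot'])
f=env.get_image("top")["frame"];g=env.get_image("scene")["frame"]
W=np.zeros((400,800,3),np.uint8)
W[:400,:400]=cv2.resize(f[165:265,320:420,::-1],(400,400));W[:400,400:]=cv2.resize(g[110:210,100:200,::-1],(400,400))
cv2.imwrite("pics/g1.png",W)
E
```

```text
t: 2.92
tool_pos: [455.3, -360.9, 188.4]
tool_rot: [179.9, 0.1, 94.0]
force: [0.4, 0.1, 1.4]
width: 1.001
grasp_force: 0.0
[ 13.  33.  28. 103. -20.  49.  54.] [ 455.34516039 -360.93504618  188.35053509] [1.79922277e+02 5.71428419e-02 9.39746092e+01]
```

View pics/g1.png

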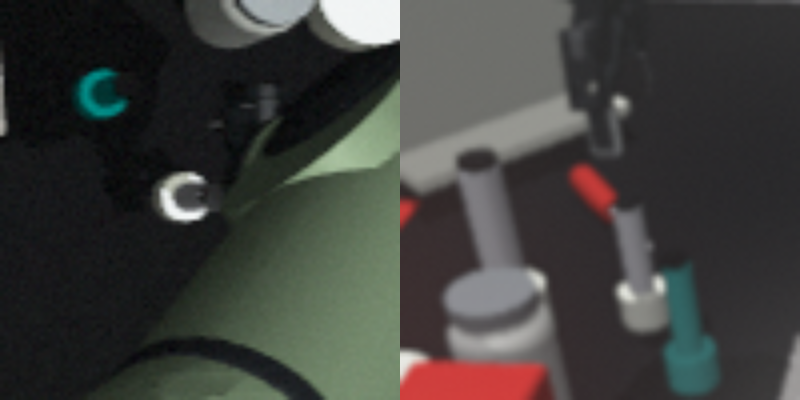

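The crop shows the pusher foot at top px (365.7,214.2) and scene px (160.7,186.7). The gripper is above it and slightly to the +y side.

```bash
python3 - <<'E'
from h import *
T=env.get_image("top");S=env.get_image("scene")
print(tri(ray(T,365.8,214.3),ray(S,160.7,185)),plane(T,365.8,214.3,30),plane(S,160.7,186.7,16))
print(plane(S,156.8,161,116), plane(T,373.5,214,116))
s=env.read_state();print(s['tool_pos'])
E
```

```text
(array([ 453.24060029, -373.54695789,   14.84833247]), np.float64(1.7023209469717822)) [ 453.18088856 -370.41857736   30.        ] [ 465.07443061 -368.78619874   16.        ]
[ 466.48033557 -364.88209997  116.        ] [ 452.69326316 -370.6724491   116.        ]
[ 455.53463891 -360.7072076   188.26063123]
```

```bash
python3 -m handwheel '[0,0,0,-0.0095,-0.001,0,1, 0,0,0,-0.0095,-0.001,0.03,1, 0,0,0,-0.0095,-0.001,0.06,1, 0,0,0,-0.0095,-0.001,0.093,1, 0,0,0,-0.0095,-0.001,0.093,1, 0,0,0,-0.0095,-0.001,0.093,0, 0,0,0,-0.0095,-0.001,0.093,0, 0,0,0,-0.0095,-0.001,0.093,0]';python3 -m handwheel '[0,0,0,0,0,0,0, 0,0,0,0,0,0,0, 0,0,0,0,0,0,0, 0,0,0,0,0,0,0]'
```

```text
t: 4.12
tool_pos: [454.7, -370.5, 94.3]
tool_rot: [179.9, 0.0, 94.0]
force: [-0.4, -0.3, -0.7]
width: 0.376
grasp_force: 0.0
t: 4.62
tool_pos: [454.6, -370.5, 94.1]
tool_rot: [179.9, 0.0, 93.9]
force: [-0.0, 1.2, 8.8]
width: 0.239
grasp_force: 58.3
```

```bash
python3 -m handwheel '[0,0,0,0,0,-0.05,0, 0,0,0,0.03,0.001,-0.09,0, 0,0,0,0.09,0.004,-0.09,0, 0,0,0,0.15,0.006,-0.09,0, 0,0,0,0.21,0.009,-0.09,0, 0,0,0,0.27,0.012,-0.09,0, 0,0,0,0.33,0.014,-0.08,0, 0,0,0,0.38,0.016,-0.07,0]';python3 -m handwheel '[0,0,0,0.03,0.001,0.01,0, 0,0,0,0.045,0.002,0.02,0, 0,0,0,0.05,0.002,0.026,0, 0,0,0,0.05,0.002,0.026,0]'; python3 - <<'E'
from h import *
for i in range(3):
    f=env.get_image("top")["frame"];s=env.read_state();print(s['tool_pos'],s['tool_rot'],s['force'],s['width'],s['q'].round())
g=env.get_image("scene")["frame"]
W=np.zeros((480,800,3),np.uint8)
W[:400,:400]=cv2.resize(f[120:220,180:280,::-1],(400,400));W[:480,400:]=cv2.resize(g[130:250,220:320,::-1],(400,480))
cv2.imwrite("pics/g2.png",W)
E
```

```text
t: 5.62
tool_pos: [443.7, 12.3, 163.4]
tool_rot: [180.0, -0.0, 94.0]
force: [1.5, 0.2, -2.2]
width: 0.238
grasp_force: 59.7
t: 6.12
tool_pos: [442.5, 59.1, 137.1]
tool_rot: [-180.0, 0.0, 93.9]
force: [-0.1, 0.3, -2.9]
width: 0.242
grasp_force: 59.7
[442.66050366  58.89048775 137.38934069] [-1.79994018e+02  2.21071044e-02  9.38697406e+01] [ 1.1260403   0.00911417 -1.94855572] 0.24103648458290536 [-35.  27.  26. 124. -21.  33.  10.]
[442.76568145  58.85214759 137.54374582] [1.79984920e+02 1.64497942e-02 9.38578450e+01] [ 1.6189854   0.20640314 -3.06674382] 0.24263370648234403 [-35.  27.  26. 124. -21.  33.  10.]
[442.79638476  58.95389479 137.60678963] [1.79976479e+02 8.02824323e-03 9.38564106e+01] [-0.20397505  0.66925785 -2.97825767] 0.24067411609749773 [-35.  27.  26. 124. -21.  33.  10.]
```

View pics/g2.png

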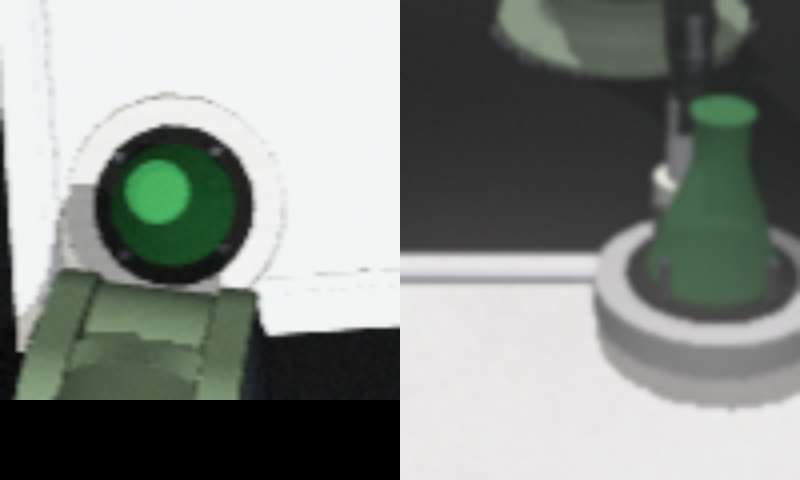

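The carrier still sits at its start, with the pusher behind it. In the top picture the flask mouth is the bright green spot at about (219,168). In the scene picture the mouth is at about (301,158). Next I set up the tracker and planner.

```bash
cat > trk.py <<'E'
from h import *
import json,os
yaw=np.radians(4.07);ex=np.array([np.cos(yaw),np.sin(yaw)]);ey=np.array([-ex[1],ex[0]]);O=np.array([662.7,3.2])
D=lambda p:np.array([(p[:2]-O)@ex,(p[:2]-O)@ey])
def wcen(f,win,w):
    u0,v0,u1,v1=[int(round(a)) for a in win]
    g=w(f[v0:v1,u0:u1].astype(float)); y,x=np.mgrid[v0:v1,u0:u1]
    n,l,s,c=cv2.connectedComponentsWithStats((g>0).astype(np.uint8)); k=1+np.argmax(s[1:,4]); g=g*(l==k)
    return np.array([(g*x).sum(),(g*y).sum()])/g.sum(), s[k,4]
gT=lambda f:np.clip(f[:,:,1]-110,0,60)*(f[:,:,1]>f[:,:,0]+40)       # bright mouth, top
gS=lambda f:np.clip(f[:,:,1]-f[:,:,0]-12,0,14)                      # whole flask, scene
def project(d,p):
    R=Ro.from_euler("xyz",d["rotation"],degrees=True).as_matrix()
    q=d["mtx"]@(R.T@(np.asarray(p)-d["xyz"]));return q[:2]/q[2]
def W(x,y,h): # deck coords -> world, height h over deck
    return np.r_[O+x*ex+y*ey, 35.5+.05*x+h]
def look(x,y,n=1):
    """deck position of the carrier near guess; per camera"""
    o=[]
    for i in range(n):
        T=env.get_image("top");c=project(T,W(x,y,176));t,a=wcen(T["frame"],[c[0]-14,c[1]-14,c[0]+15,c[1]+15],gT)
        p=D(plane(T,*t,W(x,y,176)[2]))
        S=env.get_image("scene");c=project(S,W(x,y,110));s,b=wcen(S["frame"],[c[0]-30,c[1]-45,c[0]+31,c[1]+45],gS)
        o.append(np.r_[p,D(plane(S,*s,W(x,y,100)[2])),a,b])
    return np.mean(o,0),np.std(o,0)
E
python3 - <<'E'
from trk import *
print([a.round(2) for a in look(-73.5,74,3)])
s=env.read_state();print(D(s["tool_pos"]),s["t"])
T=env.get_image("top");c=project(T,W(-73.5,74,176)).astype(int);print(c,T["frame"][c[1]-9:c[1]+9:2,c[0]-9:c[0]+9:2,1])
E
```

```text
[array([ -79.  ,   83.14,  -75.66,   83.06,  201.  , 1108.33]), array([0.  , 0.09, 0.04, 0.18, 0.  , 0.47])]
[-215.50566935   72.14678938] 6.625
[222 165] [[ 34  22  25  36  55  58  57  46  38]
 [ 20  44  56  55  52  56  64  55  62]
 [ 51  86 120 146 108  59  65  65  68]
 [122 158 159 165 166 164  88  62  62]
 [158 167 176 175 173 176 169  69  69]
 [162 177 179 177 178 181 172  97  69]
 [164 174 174 178 183 182 176 108  73]
 [165 177 175 177 177 181 172  83  76]
 [151 175 177 179 178 180 137  74  76]]
```

```bash
python3 - <<'E'
from trk import *
print([a.round(2) for a in look(-73.5,80,1)]); s=env.read_state(); print(s["t"],s["tool_pos"],D(s["tool_pos"]),s["force"])
T=env.get_image("top");f=T["frame"]
b=(f.max(2)<150);b2=np.zeros_like(b);b2[140:193,200:255]=b[140:193,200:255]
for s,cc in blobs(b2,200): print("dark disc",s,cc,D(plane(T,*cc,80)))
c,_=wcen(f,[205,155,240,190],gT);print(c)
import cv2
a=cv2.imread("pics/top0.png")[:,:,::-1];print(wcen(a,[205,155,240,190],gT), project(T,W(-70,74,176)),project(T,W(-70,74,48)))
E
```

```text
[array([ -79.15,   83.54,  -75.78,   83.59,  201.  , 1108.  ]), array([0., 0., 0., 0., 0., 0.])]
6.775 [442.57195212  59.96023421 137.34537935] [-215.54433544   72.24071646] [ 0.55552244 -0.66830543 -2.27658797]
dark disc [ 200  151   43   42 1191] [222.03610411 172.93702771] [-78.1091298   86.81810265]
[218.76185528 167.74900812]
(array([222.        , 167.45603157]), np.int32(202)) [222.05906993 164.20793199] [226.01450418 170.05062734]
```

```bash
python3 -m handwheel '[0,0,0,0.004,0.003,0,0, 0,0,0,0.009,0.011,-0.0005,0, 0,0,0,0.015,0.020,-0.001,0, 0,0,0,0.018,0.027,-0.0014,0, 0,0,0,0.019,0.030,-0.0015,0, 0,0,0,0.019,0.030,-0.0015,0]'
cat > step.py <<'E'
import sys
from trk import *
# usage: step.py dx yref_end vmax nrows : plan the next call
dx,yT,vmax,n=float(sys.argv[1]),float(sys.argv[2]),float(sys.argv[3]),int(sys.argv[4])
w2,c=4.0,.55
st=json.load(open("st.json"));x=np.array(st["x"]);P=np.array(st["P"]);cmd=np.array(st["cmd"]);con=st["con"]
def AB(dt,w):
    from scipy.linalg import expm
    M=np.zeros((4,4));M[0,1]=1;M[1]=[w,-c,-w,-w] if w else [0,-c,0,0];E=expm(M*dt);return E[:3,:3],E[:3,3]
def pred(x,P,u,dt):
    A,B=AB(dt,w2 if con else 0);q=12.**2
    return A@x+B*u, A@P@A.T+q*np.array([[dt**3/3,dt**2/2,0],[dt**2/2,dt,0],[0,0,.0]])+np.diag([0,0,.05*dt])
up=cmd[1]
for r in st["rows"]:
    u=st["cmd"][1]+r[0];x,P=pred(x,P,(u+up)/2,.125);up=u
if st["rows"]: cmd=cmd+np.array([st["rows"][-1][1],st["rows"][-1][0]])
x,P=pred(x,P,up,.025)
z,_=look(st["cx"],x[0]);H=np.array([[1.,0,0]]);zy=(z[1]+z[3])/2;e=zy-x[0]
K=P@H.T/(P[0,0]+.4**2);x=x+K[:,0]*e;P=P-K@H@P
x,P=pred(x,P,up,.075)
cx=(z[0]+8.8+z[2]+5)/2
s=env.read_state();tp=D(s["tool_pos"]);F=s["force"];fx,fy=F[:2]@ex,F[:2]@ey
print(f"t {s['t']:.2f} carrier x {cx:.1f} climb {cx+70:.1f} y {zy:.2f} (T{z[1]:.1f} S{z[3]:.1f}) innov {e:.2f} v {x[1]:.1f} b {x[2]:.1f} lean {x[0]-cmd[1]-x[2]:.1f} cmd {cmd.round(1)} tcp {tp.round(1)} z {s['tool_pos'][2]:.1f} gap {np.hypot(z[0]+8.8-1.6-tp[0],zy-tp[1]):.1f} F {fx:.1f} {fy:.1f} {F[2]:.1f} area {z[4:]}")
# plan
import itertools
seq=list(itertools.islice(itertools.cycle([1]*n+[0]),36));m=sum(seq)
w=w2;Y=np.zeros((0,m));rows=[];rhs=[]
Sx=np.zeros((3,m));S0=x.copy();U=np.zeros(m);k=-1;up0=cmd[1]
yr=x[0];i_=np.eye(m);tt=0
def add(a,b,s): rows.append(np.asarray(a)/s);rhs.append(b/s)
for mv in seq:
    dt=.125 if mv else .1
    A,B=AB(dt,w)
    if mv:
        k+=1;a=.5*i_[k]+(.5*i_[k-1] if k else 0);a0=0 if k else .5*up0;last=i_[k];
        add(i_[k]-(i_[k-1] if k else 0),0 if k else up0,2.5)
        if k>1: add(i_[k]-2*i_[k-1]+i_[k-2],0,1.5)
    else: a=last;a0=0
    Sx=A@Sx+np.outer(B,a);S0=A@S0+B*a0;tt+=dt
    d=yT-x[0];ref=x[0]+np.sign(d)*min(abs(d),vmax*max(tt-.5,0));vr=np.sign(d)*vmax if abs(d)>vmax*max(tt-.5,0)+1 else 0
    add(Sx[0],ref-S0[0],6);add(Sx[1],vr-S0[1],8)
    add(Sx[0]-a,a0+x[2]-S0[0],8)
for j in(0,1): add(Sx[j],(ref,vr)[j]-S0[j],1.5)
U=np.linalg.lstsq(np.array(rows),np.array(rhs),rcond=None)[0][:n]
h=np.sin((np.arange(n)+.5)/n*np.pi);prof=np.cumsum(h/h.sum())*dx
R=[[round(float(U[i]-cmd[1])*2)/2 if 0 else round(float(U[i]-cmd[1]),1),round(float(prof[i]),1)] for i in range(n)]
print("["+", ".join(f"0,0,0,{r[0]/1000:.4f},{r[1]/1000:.4f},{-.05*r[1]/1000:.5f},0" for r in R)+"]")
json.dump(dict(x=x.tolist(),P=P.tolist(),cmd=cmd.tolist(),rows=R,cx=float(cx),con=1 if len(sys.argv)>5 else con),open("st.json","w"))
E
python3 - <<'E'
import json
json.dump(dict(x=[84.6,2.,0],P=[[1,0,0],[0,1,0],[0,0,2]],cmd=[-185.5,91.2],rows=[],cx=-70,con=0),open("st.json","w"))
E
python3 step.py 9 87 5 8 c
```

```text
t: 7.58
tool_pos: [471.2, 80.9, 138.7]
tool_rot: [-180.0, 0.0, 93.9]
force: [-0.3, 0.5, -1.9]
width: 0.241
grasp_force: 59.7
t 7.67 carrier x -70.5 climb -0.5 y 85.05 (T85.0 S85.1) innov 0.40 v 1.9 b 0.0 lean -6.1 cmd [-185.5   91.2] tcp [-185.7   91. ] z 138.8 gap 114.1 F -0.2 0.4 -2.6 area [ 200. 1125.]
[0,0,0,-0.0045,0.0003,-0.00001,0, 0,0,0,-0.0057,0.0013,-0.00007,0, 0,0,0,-0.0065,0.0028,-0.00014,0, 0,0,0,-0.0069,0.0045,-0.00022,0, 0,0,0,-0.0069,0.0062,-0.00031,0, 0,0,0,-0.0067,0.0077,-0.00039,0, 0,0,0,-0.0063,0.0087,-0.00044,0, 0,0,0,-0.0059,0.0090,-0.00045,0]
```

```bash
python3 -m handwheel '[0,0,0,0,0.0015,-0.0001,0, 0,0,0,0,0.003,-0.0001,0, 0,0,0,0,0.0045,-0.0002,0, 0,0,0,0,0.006,-0.0003,0, 0,0,0,0,0.007,-0.0003,0, 0,0,0,0,0.008,-0.0004,0, 0,0,0,0,0.0085,-0.0004,0]'
python3 - <<'E'
import json
d=json.load(open("st.json"));d.update(con=0,rows=[[0,1.2*i] for i in range(6)]+[[0,8.5]]);json.dump(d,open("st.json","w"))
E
python3 step.py 5 80 8 6 c
```

```text
t: 8.55
tool_pos: [479.4, 81.5, 139.1]
tool_rot: [-180.0, 0.0, 94.0]
force: [-2.2, 0.3, -2.6]
width: 0.245
grasp_force: 59.6
t 8.65 carrier x -70.1 climb -0.1 y 86.48 (T86.5 S86.5) innov -0.02 v 1.1 b 0.0 lean -4.6 cmd [-177.    91.2] tcp [-177.3   91.2] z 139.1 gap 105.9 F -2.2 -0.2 -3.0 area [ 200. 1119.]
[0,0,0,-0.0005,0.0003,-0.00001,0, 0,0,0,-0.0016,0.0012,-0.00006,0, 0,0,0,-0.0028,0.0025,-0.00013,0, 0,0,0,-0.0041,0.0038,-0.00019,0, 0,0,0,-0.0055,0.0047,-0.00024,0, 0,0,0,-0.0068,0.0050,-0.00025,0]
```

```bash
python3 -m handwheel '[0,0,0,-0.0005,0.0003,0,0, 0,0,0,-0.0016,0.0012,-0.0001,0, 0,0,0,-0.0028,0.0025,-0.0001,0, 0,0,0,-0.0041,0.0038,-0.0002,0, 0,0,0,-0.0055,0.0047,-0.0002,0, 0,0,0,-0.0068,0.0050,-0.0003,0]' | grep t:; python3 step.py 7 50 10 6
```

```text
t: 9.4
tool_rot: [180.0, 0.0, 93.9]
t 9.50 carrier x -64.9 climb 5.1 y 80.67 (T80.9 S80.5) innov -3.31 v -12.7 b 0.1 lean -4.8 cmd [-172.    84.4] tcp [-172.    84.1] z 139.5 gap 106.5 F -2.6 -0.0 -2.3 area [ 199. 1136.]
[0,0,0,-0.0064,0.0005,-0.00003,0, 0,0,0,-0.0087,0.0017,-0.00009,0, 0,0,0,-0.0105,0.0035,-0.00018,0, 0,0,0,-0.0118,0.0052,-0.00026,0, 0,0,0,-0.0126,0.0065,-0.00032,0, 0,0,0,-0.0131,0.0070,-0.00035,0]
```

```bash
python3 -m handwheel '[0,0,0,-0.0064,0.0005,0,0, 0,0,0,-0.0087,0.0017,-0.0001,0, 0,0,0,-0.0105,0.0035,-0.0002,0, 0,0,0,-0.0118,0.0052,-0.0003,0, 0,0,0,-0.0126,0.0065,-0.0003,0, 0,0,0,-0.0131,0.0070,-0.0004,0]' | grep t:; python3 step.py 8 20 12 6
```

```text
t: 10.25
tool_rot: [180.0, 0.0, 94.0]
t 10.35 carrier x -57.1 climb 12.9 y 75.24 (T75.0 S75.5) innov 3.49 v 1.4 b -0.1 lean 4.1 cmd [-165.    71.3] tcp [-165.    71.2] z 139.9 gap 107.4 F -3.4 0.6 -1.8 area [ 179. 1135.]
[0,0,0,0.0072,0.0005,-0.00003,0, 0,0,0,0.0085,0.0020,-0.00010,0, 0,0,0,0.0091,0.0040,-0.00020,0, 0,0,0,0.0088,0.0060,-0.00030,0, 0,0,0,0.0078,0.0075,-0.00038,0, 0,0,0,0.0061,0.0080,-0.00040,0]
```

```bash
cat > step.py <<'E'
import sys,itertools
from scipy.linalg import expm
from trk import *
# usage: step.py dx y_target vmax nrows ; carrier sticks to the foot: y'=w+s*vp, w'=w2*(y-yp-b)-c*y'
w2,c,sh=3.4,.4,.28
def M(dt):
    A=np.zeros((5,5));A[0,1]=1;A[0,4]=sh;A[1]=[w2,-c,-w2,-w2,-c*sh];return expm(A*dt)
def pred(x,P,u0,u1,dt):
    E=M(dt);A=E[:3,:3];q=8.**2
    return A@x+E[:3,3]*(u0+u1)/2+E[:3,4]*(u1-u0)/dt, A@P@A.T+q*np.array([[dt**3/3,dt**2/2,0],[dt**2/2,dt,0],[0,0,0]])+np.diag([0.3*abs(u1-u0)**2*.02,0,.05*dt])
def upd(x,P,zy):
    H=np.array([[1.,0,0]]);e=zy-x[0];K=P@H.T/(P[0,0]+.3**2);return x+K[:,0]*e,P-K@H@P,e
def roll(x,P,c0,rows):
    up=c0
    for r in rows: x,P=pred(x,P,up,c0+r[0],.125);up=c0+r[0]
    x,P=pred(x,P,up,up,.025);return x,P,up
def plan(x,cy,yT,vmax,n):
    seq=list(itertools.islice(itertools.cycle([1]*n+[0]),36));m=sum(seq)
    rows=[];rhs=[];Sx=np.zeros((3,m));S0=x.copy();k=-1;I=np.eye(m);tt=0;Z=np.zeros(m)
    def add(a,b,s): rows.append(np.asarray(a)/s);rhs.append(b/s)
    cur,c0=Z,cy;dprev,d0=Z,0.
    for mv in seq:
        dt=.125 if mv else .1;E=M(dt)
        if mv: k+=1;new,n0=I[k],0.
        else: new,n0=cur,c0
        d,dd0=new-cur,n0-c0
        add(d,-dd0,3);add(d-dprev,-(dd0-d0),1.2)
        Sx=E[:3,:3]@Sx+np.outer(E[:3,3],(new+cur)/2)+np.outer(E[:3,4],d/dt)
        S0=E[:3,:3]@S0+E[:3,3]*(n0+c0)/2+E[:3,4]*dd0/dt
        cur,c0,dprev,d0=new,n0,d,dd0;tt+=dt
        D_=yT-x[0];g=vmax*max(tt-.5,0);mvg=abs(D_)>g+1
        ref=x[0]+np.sign(D_)*min(abs(D_),g);vr=np.sign(D_)*vmax if mvg else 0
        add(Sx[0],ref-S0[0],6);add(Sx[1],vr-S0[1],9);add(Sx[0]-cur,c0+x[2]-S0[0],8)
    add(Sx[0],ref-S0[0],1.5);add(Sx[1],vr-S0[1],1.5)
    return np.linalg.lstsq(np.array(rows),np.array(rhs),rcond=None)[0][:n]
if __name__=="__main__":
    dx,yT,vmax,n=float(sys.argv[1]),float(sys.argv[2]),float(sys.argv[3]),int(sys.argv[4])
    st=json.load(open("st.json"));cmd=np.array(st["cmd"])
    x,P,up=roll(np.array(st["x"]),np.array(st["P"]),cmd[1],st["rows"])
    if st["rows"]: cmd=cmd+np.array([st["rows"][-1][1],st["rows"][-1][0]])
    z,_=look(st["cx"],x[0]);zy=(z[1]+z[3])/2;x,P,e=upd(x,P,zy);x,P=pred(x,P,up,up,.075)
    cx=(z[0]+8.8+z[2]+5)/2;s=env.read_state();tp=D(s["tool_pos"]);F=s["force"]
    print(f"t {s['t']:.2f} climb {cx+70:.1f} y {zy:.2f} (T{z[1]:.1f} S{z[3]:.1f}) innov {e:.2f} w {x[1]:.1f} b {x[2]:.1f} lean {x[0]-cmd[1]-x[2]:.1f} cmd {cmd.round(1)} tcp {tp.round(1)} z {s['tool_pos'][2]:.1f} gap {np.hypot(cx-1.6-tp[0],zy-tp[1]):.1f} F {F[:2]@ex:.1f} {F[:2]@ey:.1f} {F[2]:.1f} area {z[4:]}")
    U=plan(x,cmd[1],yT,vmax,n)
    h=np.sin((np.arange(n)+.5)/n*np.pi);prof=np.cumsum(h/h.sum())*dx
    R=[[round(float(U[i]-cmd[1]),1),round(float(prof[i]),1)] for i in range(n)]
    print("["+", ".join(f"0,0,0,{r[0]/1000:.4f},{r[1]/1000:.4f},{-.05*r[1]/1000:.4f},0" for r in R)+"]")
    json.dump(dict(x=x.tolist(),P=P.tolist(),cmd=cmd.tolist(),rows=R,cx=float(cx)),open("st.json","w"))
E
python3 - <<'E'
from step import *
x=np.array([86.5,1.1,0]);P=np.diag([.3,1,4.])
r1=[[-.5,0],[-1.6,0],[-2.8,0],[-4.1,0],[-5.5,0],[-6.8,0]];r2=[[-6.4,0],[-8.7,0],[-10.5,0],[-11.8,0],[-12.6,0],[-13.1,0]]
for c0,r,z in((91.2,r1,80.67),(84.4,r2,75.24)):
    x,P,up=roll(x,P,c0,r);x,P,e=upd(x,P,z);x,P=pred(x,P,up,up,.075);print(e,x)
json.dump(dict(x=x.tolist(),P=P.tolist(),cmd=[-165,71.3],rows=[],cx=-57.1),open("st.json","w"))
E
python3 step.py 6 50 8 6
```

```text
-1.5305995395227256 [ 79.94952514 -10.13470508   0.34811415]
6.5948492618681485 [75.52941639  4.5654758  -0.58077658]
t 10.45 climb 13.1 y 75.59 (T75.4 S75.8) innov -0.06 w 5.8 b -0.5 lean 5.2 cmd [-165.    71.3] tcp [-165.1   71.3] z 139.9 gap 106.7 F -2.2 -0.5 -2.2 area [ 179. 1138.]
[0,0,0,0.0048,0.0004,-0.0000,0, 0,0,0,0.0105,0.0015,-0.0001,0, 0,0,0,0.0151,0.0030,-0.0002,0, 0,0,0,0.0180,0.0045,-0.0002,0, 0,0,0,0.0192,0.0056,-0.0003,0, 0,0,0,0.0194,0.0060,-0.0003,0]
```

```bash
sed -i 's/^w2,c,sh=.*/w2,c,sh=4.67,.55,0.0/' step.py; cat > re.py <<'E'
from step import *
r1=[[-.5,0],[-1.6,0],[-2.8,0],[-4.1,0],[-5.5,0],[-6.8,0]];r2=[[-6.4,0],[-8.7,0],[-10.5,0],[-11.8,0],[-12.6,0],[-13.1,0]]
x=np.array([86.5,-0.5,0]);P=np.diag([.1,4,6.])
for c0,r,z in((91.2,r1,80.67),(84.4,r2,75.24)):
    x,P,up=roll(x,P,c0,r);x,P,e=upd(x,P,z);x,P=pred(x,P,up,up,.075);print(e,x)
x,P=pred(x,P,up,up,.025);x,P,e=upd(x,P,75.59);x,P=pred(x,P,up,up,.075);print(e,x)
U=plan(x,71.3,50,8,6);print((U-71.3).round(1),x[0]-71.3-x[2])
json.dump(dict(x=x.tolist(),P=P.tolist(),cmd=[-165,71.3],rows=[[round(float(u-71.3),1),q] for u,q in zip(U,[.4,1.5,3,4.5,5.6,6])],cx=-57.1),open("st.json","w"))
E
python3 re.py
```

```text
Traceback (most recent call last):
  File "re.py", line 1, in <module>
    from step import *
  File "step.py", line 2, in <module>
    from scipy.linalg import expm
  File "re.py", line 3, in <module>
    x=np.array([86.5,-0.5,0]);P=np.diag([.1,4,6.])
NameError: name 'np' is not defined
```

```bash
mv re.py refit.py; python3 refit.py
```

```text
-0.886914554748202 [ 79.69273383 -13.60210663   0.25770852]
4.826664850942251 [75.38092451  2.707843   -0.4816247 ]
0.1351803179784241 [75.91065536  5.47111367 -0.56697352]
[ 3.8  8.1 11.3 13.  13.5 13.4] 5.177628886490783
```

```bash
python3 -m handwheel '[0,0,0,0.0038,0.0004,0,0, 0,0,0,0.0081,0.0015,-0.0001,0, 0,0,0,0.0113,0.003,-0.0002,0, 0,0,0,0.013,0.0045,-0.0002,0, 0,0,0,0.0135,0.0056,-0.0003,0, 0,0,0,0.0134,0.006,-0.0003,0]' | grep t:; python3 step.py 6 60 8 6
```

```text
t: 11.2
tool_rot: [180.0, 0.0, 93.9]
t 11.30 climb 19.1 y 83.93 (T83.6 S84.3) innov 5.43 w 7.8 b -1.1 lean 0.9 cmd [-159.    84.7] tcp [-159.    84.4] z 140.2 gap 106.5 F -2.0 0.2 -2.1 area [ 176. 1152.]
[0,0,0,0.0027,0.0004,-0.0000,0, 0,0,0,0.0055,0.0015,-0.0001,0, 0,0,0,0.0074,0.0030,-0.0002,0, 0,0,0,0.0082,0.0045,-0.0002,0, 0,0,0,0.0081,0.0056,-0.0003,0, 0,0,0,0.0077,0.0060,-0.0003,0]
```

```bash
cat > refit.py <<'E'
import step as s, sys
from step import *
from scipy.optimize import least_squares
L=[(91.2,[-.5,-1.6,-2.8,-4.1,-5.5,-6.8],80.67),(84.4,[-6.4,-8.7,-10.5,-11.8,-12.6,-13.1],75.24),(71.3,[],75.59),(71.3,[3.8,8.1,11.3,13,13.5,13.4],83.93)]
def sim(p):
    y0,v0,b=p;x=np.array([y0,v0,b]);P=np.eye(3);o=[]
    x,P=pred(x,P,91.2,91.2,.075)
    for c0,r,z in L:
        x,P,up=roll(x,P,c0,[[q,0] for q in r]);o.append(x[0]-z);x,P=pred(x,P,up,up,.075)
    return np.array(o),x
for w,c,sh in((4.67,.55,0),(4,.55,0),(3.4,.4,.28),(3.1,.36,.33),(4.2,.45,.1)):
    s.w2,s.c,s.sh=w,c,sh
    r=least_squares(lambda p:np.r_[sim(p)[0]/.4,(p[0]-86.5)/.4,p[1]/6,p[2]/4],[86.5,0,-2]);print(w,c,sh,r.x.round(1),sim(r.x)[0].round(2),sim(r.x)[1].round(1),round(r.cost,1))
E
python3 refit.py
```

```text
4.67 0.55 0 [86.5 -3.  -1.7] [-0.4   0.19  0.3  -0.08] [84.5  8.  -1.7] 1.1
4 0.55 0 [86.5 -4.5 -2.1] [-0.66  0.35  0.44 -0.14] [84.4  8.3 -2.1] 2.9
3.4 0.4 0.28 [86.4 -0.2 -1.1] [ 0.51 -0.25 -0.26  0.09] [84.4  4.9 -1.1] 1.3
3.1 0.36 0.33 [86.4  0.2 -1. ] [ 0.68 -0.33 -0.36  0.13] [84.4  4.4 -1. ] 2.3
4.2 0.45 0.1 [86.5 -1.9 -1.6] [-0.05  0.02  0.08 -0.02] [84.4  7.2 -1.6] 0.2
```

```bash
sed -i 's/^w2,c,sh=.*/w2,c,sh=4.2,.45,0.1/; s/q=8\.\*\*2/q=3.**2/' step.py; python3 - <<'E'
from step import *
x=np.array([84.4,7.2,-1.6]);U=plan(x,84.7,60,8,6);h=[.4,1.5,3,4.5,5.6,6]
R=[[round(float(u-84.7),1),q] for u,q in zip(U,h)];print(R)
json.dump(dict(x=x.tolist(),P=np.diag([.2,1,.3]).tolist(),cmd=[-159,84.7],rows=R,cx=-50.9),open("st.json","w"))
E
```

```text
[[2.9, 0.4], [6.1, 1.5], [8.4, 3], [9.5, 4.5], [9.6, 5.6], [9.3, 6]]
```

```bash
python3 -m handwheel '[0,0,0,0.0029,0.0004,0,0, 0,0,0,0.0061,0.0015,-0.0001,0, 0,0,0,0.0084,0.003,-0.0002,0, 0,0,0,0.0095,0.0045,-0.0002,0, 0,0,0,0.0096,0.0056,-0.0003,0, 0,0,0,0.0093,0.006,-0.0003,0]' | grep t:; python3 step.py 7 50 10 6
```

```text
t: 12.05
tool_rot: [180.0, 0.0, 93.9]
t 12.15 climb 25.4 y 87.83 (T87.9 S87.7) innov 0.44 w -4.7 b -1.6 lean -4.8 cmd [-153.   94.] tcp [-153.    93.7] z 140.5 gap 106.9 F -3.8 -0.5 -2.8 area [ 168. 1164.]
[0,0,0,-0.0019,0.0005,-0.0000,0, 0,0,0,-0.0045,0.0017,-0.0001,0, 0,0,0,-0.0069,0.0035,-0.0002,0, 0,0,0,-0.0090,0.0052,-0.0003,0, 0,0,0,-0.0106,0.0065,-0.0003,0, 0,0,0,-0.0114,0.0070,-0.0004,0]
```

Innovation is 0.4 mm, so the model now holds.

```bash
python3 -m handwheel '[0,0,0,-0.0019,0.0005,0,0, 0,0,0,-0.0045,0.0017,-0.0001,0, 0,0,0,-0.0069,0.0035,-0.0002,0, 0,0,0,-0.0090,0.0052,-0.0003,0, 0,0,0,-0.0106,0.0065,-0.0003,0, 0,0,0,-0.0114,0.0070,-0.0004,0]' | grep t:; python3 step.py 8 20 14 6
```

```text
t: 12.9
tool_rot: [180.0, 0.0, 93.9]
t 13.00 climb 32.8 y 77.65 (T77.6 S77.7) innov -3.19 w -14.4 b -1.3 lean -4.6 cmd [-146.    82.6] tcp [-146.    82.4] z 140.9 gap 107.3 F -2.4 -0.3 -2.9 area [ 164. 1177.]
[0,0,0,-0.0036,0.0005,-0.0000,0, 0,0,0,-0.0080,0.0020,-0.0001,0, 0,0,0,-0.0121,0.0040,-0.0002,0, 0,0,0,-0.0152,0.0060,-0.0003,0, 0,0,0,-0.0173,0.0075,-0.0004,0, 0,0,0,-0.0183,0.0080,-0.0004,0]
```

```bash
cat > refit.py <<'E'
import step as s, sys
from step import *
from scipy.optimize import least_squares
L=[(91.2,[-.5,-1.6,-2.8,-4.1,-5.5,-6.8],80.67),(84.4,[-6.4,-8.7,-10.5,-11.8,-12.6,-13.1],75.24),(71.3,[],75.59),(71.3,[3.8,8.1,11.3,13,13.5,13.4],83.93),
(84.7,[2.9,6.1,8.4,9.5,9.6,9.3],87.83),(94.0,[-1.9,-4.5,-6.9,-9.0,-10.6,-11.4],77.65)]
def sim(p):
    y0,v0,b,s.w2,s.sh=p;x=np.array([y0,v0,b]);P=np.eye(3);o=[]
    x,P=pred(x,P,91.2,91.2,.075)
    for c0,r,z in L:
        x,P,up=roll(x,P,c0,[[q,0] for q in r]);o.append(x[0]-z);x,P=pred(x,P,up,up,.075)
    return np.array(o),x
s.c=.5
r=least_squares(lambda p:np.r_[sim(p)[0]/.4,(p[0]-86.5)/.4,p[1]/6,p[2]/4,(p[3]-4.3)/.6,(p[4]-.1)/.1],[86.5,0,-2,4.3,.1]);print(r.x.round(2),sim(r.x)[0].round(2),sim(r.x)[1].round(1),round(r.cost,1))
E
python3 refit.py
```

```text
[86.48 -1.15 -1.38  4.43  0.13] [ 0.06 -0.07 -0.    0.21 -0.19  0.03] [ 76.7 -13.8  -1.4] 0.4
```

```bash
sed -i 's/^w2,c,sh=.*/w2,c,sh=4.43,.5,0.13/' step.py; python3 -m handwheel '[0,0,0,-0.0036,0.0005,0,0, 0,0,0,-0.0080,0.0020,-0.0001,0, 0,0,0,-0.0121,0.0040,-0.0002,0, 0,0,0,-0.0152,0.0060,-0.0003,0, 0,0,0,-0.0173,0.0075,-0.0004,0, 0,0,0,-0.0183,0.0080,-0.0004,0]' | grep t:; python3 step.py 8 0 14 6
```

```text
t: 13.75
tool_rot: [180.0, 0.0, 93.9]
t 13.85 climb 41.9 y 65.66 (T65.2 S66.1) innov 1.86 w -4.8 b -1.5 lean 2.4 cmd [-138.    64.3] tcp [-138.1   64.1] z 141.3 gap 108.4 F -2.2 -0.4 -3.5 area [ 140. 1194.]
[0,0,0,0.0013,0.0005,-0.0000,0, 0,0,0,0.0027,0.0020,-0.0001,0, 0,0,0,0.0034,0.0040,-0.0002,0, 0,0,0,0.0035,0.0060,-0.0003,0, 0,0,0,0.0030,0.0075,-0.0004,0, 0,0,0,0.0024,0.0080,-0.0004,0]
```

```bash
sed -i 's|zy=(z\[1\]+z\[3\])/2;|zy=z[3];|; s|cx=(z\[0\]+8.8+z\[2\]+5)/2|cx=z[2]+5|' step.py; python3 -m handwheel '[0,0,0,0.0015,0.0005,0,0, 0,0,0,0.0030,0.0020,-0.0001,0, 0,0,0,0.0038,0.0040,-0.0002,0, 0,0,0,0.0039,0.0060,-0.0003,0, 0,0,0,0.0034,0.0075,-0.0004,0, 0,0,0,0.0028,0.0080,-0.0004,0]' | grep t:; python3 - <<'E'
import json
d=json.load(open("st.json"));d["rows"]=[[1.5,.5],[3,2],[3.8,4],[3.9,6],[3.4,7.5],[2.8,8]];d["x"][0]+=.4;d["x"][1]+=.5;json.dump(d,open("st.json","w"))
E
python3 step.py 8 0 14 6
```

```text
t: 14.6
tool_rot: [180.0, 0.0, 93.9]
t 14.70 climb 47.2 y 66.18 (T65.2 S66.2) innov 3.32 w 0.9 b -1.7 lean 0.9 cmd [-130.    67.1] tcp [-130.1   66.8] z 141.7 gap 105.6 F -2.5 0.1 -2.4 area [ 131. 1208.]
[0,0,0,0.0020,0.0005,-0.0000,0, 0,0,0,0.0039,0.0020,-0.0001,0, 0,0,0,0.0050,0.0040,-0.0002,0, 0,0,0,0.0052,0.0060,-0.0003,0, 0,0,0,0.0047,0.0075,-0.0004,0, 0,0,0,0.0040,0.0080,-0.0004,0]
```

```bash
sed -i 's/(94.0,\[-1.9,-4.5,-6.9,-9.0,-10.6,-11.4\],77.65)\]/(94.0,[-1.9,-4.5,-6.9,-9.0,-10.6,-11.4],77.65),(82.6,[-3.6,-8,-12.1,-15.2,-17.3,-18.3],66.0),(64.3,[1.5,3,3.8,3.9,3.4,2.8],66.2)]/' refit.py; cat >> refit.py <<'E'
# window fits: last 3 intervals only, params fixed
for k in (3,4):
    L_=L;L=L_[-k:]
    def sim2(p,w=4.43,sh=.13):
        s.w2,s.sh=w,sh;x=np.array(p[:3]);P=np.eye(3);o=[x[0]-L_[-k-1][2]];up=L[0][0]
        x,P=pred(x,P,up,up,.075)
        for c0,rr,z in L:
            x,P,up=roll(x,P,c0,[[q,0] for q in rr]);o.append(x[0]-z);x,P=pred(x,P,up,up,.075)
        return np.array(o),x
    for w,sh in((4.43,.13),(4.67,0),(4.67,.13),(5.2,.1),(4,.2)):
        r=least_squares(lambda p:sim2(p,w,sh)[0],[L_[-k-1][2],0,-2]);print(k,w,sh,r.x.round(1),sim2(r.x,w,sh)[0].round(2),sim2(r.x,w,sh)[1].round(1))
    L=L_
E
python3 refit.py
```

```text
[86.5  -1.55 -1.53  4.23  0.15] [-0.04 -0.25 -0.19  0.05 -0.26  0.31  0.53 -0.12] [66.1 -0.1 -1.5] 2.0
3 4.43 0.13 [87.8 -6.6 -2.1] [ 0.02 -0.14  0.14 -0.02] [66.3  1.4 -2.1]
3 4.67 0 [87.9 -8.9 -2.4] [ 0.05 -0.46  0.49 -0.08] [66.2  1.7 -2.4]
3 4.67 0.13 [87.8 -6.3 -2.1] [ 0.01 -0.08  0.08 -0.01] [66.3  1.5 -2.1]
3 5.2 0.1 [87.8 -6.  -2.1] [ 0.   -0.05  0.05 -0.01] [66.3  1.8 -2.1]
3 4 0.2 [87.8 -5.9 -2. ] [ 0.   -0.03  0.03 -0.01] [66.3  1.1 -2. ]
4 4.43 0.13 [84.   6.4 -1.8] [ 0.06 -0.47  0.09  0.4  -0.08] [66.1  0.5 -1.8]
4 4.67 0 [84.   7.6 -1.7] [ 0.11 -0.88 -0.02  0.98 -0.18] [66.   0.  -1.7]
4 4.67 0.13 [84.   6.5 -1.8] [ 0.05 -0.37  0.1   0.29 -0.06] [66.2  0.8 -1.8]
4 5.2 0.1 [84.   6.9 -1.9] [ 0.03 -0.3   0.09  0.21 -0.04] [66.2  1.2 -1.9]
4 4 0.2 [84.   5.6 -1.7] [ 0.05 -0.35  0.13  0.22 -0.05] [66.2  0.4 -1.7]
```

```bash
sed -i 's/q=3\.\*\*2/q=2.**2/' step.py; python3 - <<'E'
from step import *
x=np.array([66.3,1.3,-2.0]);U=plan(x,67.1,0,16,6);h=[.4,1.5,3,4.5,5.6,6]
R=[[round(float(u-67.1),1),q] for u,q in zip(U,h)];print(R)
json.dump(dict(x=x.tolist(),P=np.diag([.15,.6,.2]).tolist(),cmd=[-130,67.1],rows=R,cx=-22.8),open("st.json","w"))
E
```

```text
[[2.4, 0.4], [4.8, 1.5], [6.2, 3], [6.5, 4.5], [6.0, 5.6], [5.2, 6]]
```

```bash
python3 -m handwheel '[0,0,0,0.0024,0.0004,0,0, 0,0,0,0.0048,0.0015,-0.0001,0, 0,0,0,0.0062,0.003,-0.0002,0, 0,0,0,0.0065,0.0045,-0.0002,0, 0,0,0,0.006,0.0056,-0.0003,0, 0,0,0,0.0052,0.006,-0.0003,0]' | grep t:; python3 step.py 6 0 16 6
```

```text
t: 15.45
tool_rot: [180.0, 0.0, 93.9]
t 15.55 climb 52.6 y 65.01 (T64.5 S65.0) innov 0.12 w -10.4 b -2.0 lean -6.0 cmd [-124.    72.3] tcp [-124.    71.9] z 142.0 gap 105.2 F -2.2 -0.2 -2.7 area [ 130. 1218.]
[0,0,0,-0.0032,0.0004,-0.0000,0, 0,0,0,-0.0073,0.0015,-0.0001,0, 0,0,0,-0.0112,0.0030,-0.0002,0, 0,0,0,-0.0144,0.0045,-0.0002,0, 0,0,0,-0.0166,0.0056,-0.0003,0, 0,0,0,-0.0178,0.0060,-0.0003,0]
```

Innovation 0.12.

```bash
python3 -m handwheel '[0,0,0,-0.0032,0.0004,0,0, 0,0,0,-0.0073,0.0015,-0.0001,0, 0,0,0,-0.0112,0.0030,-0.0002,0, 0,0,0,-0.0144,0.0045,-0.0002,0, 0,0,0,-0.0166,0.0056,-0.0003,0, 0,0,0,-0.0178,0.0060,-0.0003,0]' | grep t:; python3 step.py 6 -30 16 6
```

```text
t: 16.3
tool_rot: [180.0, 0.0, 93.9]
t 16.40 climb 58.6 y 51.33 (T50.4 S51.3) innov -1.28 w -12.9 b -1.9 lean -2.2 cmd [-118.    54.5] tcp [-118.1   54.2] z 142.3 gap 105.1 F -3.0 0.0 -2.1 area [ 115. 1224.]
[0,0,0,-0.0022,0.0004,-0.0000,0, 0,0,0,-0.0050,0.0015,-0.0001,0, 0,0,0,-0.0077,0.0030,-0.0002,0, 0,0,0,-0.0100,0.0045,-0.0002,0, 0,0,0,-0.0117,0.0056,-0.0003,0, 0,0,0,-0.0126,0.0060,-0.0003,0]
```

```bash
python3 -m handwheel '[0,0,0,-0.0022,0.0004,0,0, 0,0,0,-0.0050,0.0015,-0.0001,0, 0,0,0,-0.0077,0.0030,-0.0002,0, 0,0,0,-0.0100,0.0045,-0.0002,0, 0,0,0,-0.0117,0.0056,-0.0003,0, 0,0,0,-0.0126,0.0060,-0.0003,0]' | grep t:; python3 step.py 6 -50 16 6
```

```text
t: 17.15
tool_rot: [180.0, 0.0, 93.9]
t 17.25 climb 65.2 y 40.57 (T39.0 S40.6) innov 0.98 w -7.3 b -2.0 lean 0.1 cmd [-112.    41.9] tcp [-112.1   41.6] z 142.6 gap 105.7 F -2.0 0.8 -2.8 area [  94. 1240.]
[0,0,0,0.0000,0.0004,-0.0000,0, 0,0,0,-0.0003,0.0015,-0.0001,0, 0,0,0,-0.0010,0.0030,-0.0002,0, 0,0,0,-0.0019,0.0045,-0.0002,0, 0,0,0,-0.0030,0.0056,-0.0003,0, 0,0,0,-0.0038,0.0060,-0.0003,0]
```

```bash
python3 -m handwheel '[0,0,0,0,0.0004,0,0, 0,0,0,-0.0003,0.0015,-0.0001,0, 0,0,0,-0.0010,0.0030,-0.0002,0, 0,0,0,-0.0019,0.0045,-0.0002,0, 0,0,0,-0.0030,0.0056,-0.0003,0, 0,0,0,-0.0038,0.0060,-0.0003,0]' | grep t:; python3 step.py 6 -60 18 7
```

```text
t: 18.0
tool_rot: [180.0, 0.0, 93.9]
t 18.10 climb 71.1 y 35.01 (T32.9 S35.0) innov 1.59 w -6.3 b -2.1 lean -1.5 cmd [-106.    38.1] tcp [-106.1   37.7] z 142.9 gap 105.6 F -2.3 -0.1 -1.6 area [  89. 1242.]
[0,0,0,-0.0001,0.0003,-0.0000,0, 0,0,0,-0.0007,0.0011,-0.0001,0, 0,0,0,-0.0017,0.0023,-0.0001,0, 0,0,0,-0.0031,0.0037,-0.0002,0, 0,0,0,-0.0048,0.0049,-0.0002,0, 0,0,0,-0.0063,0.0057,-0.0003,0, 0,0,0,-0.0074,0.0060,-0.0003,0]
```

```bash
python3 -m handwheel '[0,0,0,0,0.0003,0,0, 0,0,0,-0.0007,0.0011,-0.0001,0, 0,0,0,-0.0017,0.0023,-0.0001,0, 0,0,0,-0.0031,0.0037,-0.0002,0, 0,0,0,-0.0048,0.0049,-0.0002,0, 0,0,0,-0.0063,0.0057,-0.0003,0, 0,0,0,-0.0074,0.0060,-0.0003,0]' | grep t:; python3 step.py 6 -76 18 6
```

```text
t: 18.98
tool_rot: [180.0, 0.0, 93.9]
t 19.07 climb 77.2 y 25.54 (T23.5 S25.5) innov -0.05 w -12.2 b -2.1 lean -3.9 cmd [-100.    30.7] tcp [-100.1   30.3] z 143.2 gap 105.9 F -3.0 -0.5 -3.0 area [  80. 1252.]
[0,0,0,-0.0025,0.0004,-0.0000,0, 0,0,0,-0.0059,0.0015,-0.0001,0, 0,0,0,-0.0091,0.0030,-0.0002,0, 0,0,0,-0.0119,0.0045,-0.0002,0, 0,0,0,-0.0139,0.0056,-0.0003,0, 0,0,0,-0.0151,0.0060,-0.0003,0]
```

```bash
python3 -m handwheel '[0,0,0,-0.0025,0.0004,0,0, 0,0,0,-0.0059,0.0015,-0.0001,0, 0,0,0,-0.0091,0.0030,-0.0002,0, 0,0,0,-0.0119,0.0045,-0.0002,0, 0,0,0,-0.0139,0.0056,-0.0003,0, 0,0,0,-0.0151,0.0060,-0.0003,0]' | grep t:; python3 step.py 6 -76 18 7
```

```text
t: 19.82
tool_rot: [180.0, 0.0, 93.9]
t 19.93 climb 83.1 y 13.54 (T10.6 S13.5) innov 0.68 w -9.5 b -2.2 lean -0.6 cmd [-94.   15.6] tcp [-94.1  15.3] z 143.5 gap 105.7 F -2.4 0.2 -1.8 area [  54. 1270.]
[0,0,0,-0.0005,0.0003,-0.0000,0, 0,0,0,-0.0014,0.0011,-0.0001,0, 0,0,0,-0.0027,0.0023,-0.0001,0, 0,0,0,-0.0042,0.0037,-0.0002,0, 0,0,0,-0.0058,0.0049,-0.0002,0, 0,0,0,-0.0072,0.0057,-0.0003,0, 0,0,0,-0.0082,0.0060,-0.0003,0]
```

```bash
sed -i 's/; k=1+np.argmax/\n    if n<2: return np.array([0.,0.]),0\n    k=1+np.argmax/' trk.py; python3 -m handwheel '[0,0,0,-0.0005,0.0003,0,0, 0,0,0,-0.0014,0.0011,-0.0001,0, 0,0,0,-0.0027,0.0023,-0.0001,0, 0,0,0,-0.0042,0.0037,-0.0002,0, 0,0,0,-0.0058,0.0049,-0.0002,0, 0,0,0,-0.0072,0.0057,-0.0003,0, 0,0,0,-0.0082,0.0060,-0.0003,0]' | grep t:; python3 step.py 6 -76 18 7
```

```text
t: 20.8
tool_rot: [180.0, 0.0, 93.9]
t 20.90 climb 89.3 y 4.32 (T1.3 S4.3) innov 1.59 w -7.9 b -2.3 lean -1.4 cmd [-88.    7.4] tcp [-88.2   7. ] z 143.8 gap 105.9 F -3.2 -0.3 -1.3 area [  46. 1271.]
[0,0,0,-0.0005,0.0003,-0.0000,0, 0,0,0,-0.0014,0.0011,-0.0001,0, 0,0,0,-0.0027,0.0023,-0.0001,0, 0,0,0,-0.0043,0.0037,-0.0002,0, 0,0,0,-0.0060,0.0049,-0.0002,0, 0,0,0,-0.0075,0.0057,-0.0003,0, 0,0,0,-0.0086,0.0060,-0.0003,0]
```

```bash
python3 -m handwheel '[0,0,0,-0.0005,0.0003,0,0, 0,0,0,-0.0014,0.0011,-0.0001,0, 0,0,0,-0.0027,0.0023,-0.0001,0, 0,0,0,-0.0043,0.0037,-0.0002,0, 0,0,0,-0.0060,0.0049,-0.0002,0, 0,0,0,-0.0075,0.0057,-0.0003,0, 0,0,0,-0.0086,0.0060,-0.0003,0]' | grep t:; python3 step.py 5 -76 26 7
```

```text
t: 21.78
tool_rot: [-180.0, 0.0, 93.9]
t 21.88 climb 95.6 y -4.79 (T-7.7 S-4.8) innov 1.28 w -8.9 b -2.4 lean -1.9 cmd [-82.   -1.2] tcp [-82.2  -1.6] z 144.1 gap 106.2 F -2.6 0.6 -2.2 area [  32. 1296.]
[0,0,0,-0.0000,0.0002,-0.0000,0, 0,0,0,-0.0007,0.0009,-0.0000,0, 0,0,0,-0.0020,0.0019,-0.0001,0, 0,0,0,-0.0040,0.0031,-0.0002,0, 0,0,0,-0.0063,0.0041,-0.0002,0, 0,0,0,-0.0086,0.0048,-0.0002,0, 0,0,0,-0.0102,0.0050,-0.0003,0]
```

```bash
python3 -m handwheel '[0,0,0,0,0.0002,0,0, 0,0,0,-0.0007,0.0009,0,0, 0,0,0,-0.0020,0.0019,-0.0001,0, 0,0,0,-0.0040,0.0031,-0.0002,0, 0,0,0,-0.0063,0.0041,-0.0002,0, 0,0,0,-0.0086,0.0048,-0.0002,0, 0,0,0,-0.0102,0.0050,-0.0003,0]' | grep t:; python3 step.py 5 -76 26 7
```

```text
t: 22.75
tool_rot: [180.0, 0.0, 93.9]
t 22.85 climb 100.6 y -16.37 (T-20.2 S-16.4) innov 1.81 w -13.4 b -2.5 lean -3.5 cmd [-77.  -11.4] tcp [-77.2 -11.9] z 144.4 gap 106.4 F -2.2 -1.4 -2.6 area [  22. 1303.]
[0,0,0,-0.0017,0.0002,-0.0000,0, 0,0,0,-0.0043,0.0009,-0.0000,0, 0,0,0,-0.0071,0.0019,-0.0001,0, 0,0,0,-0.0100,0.0031,-0.0002,0, 0,0,0,-0.0128,0.0041,-0.0002,0, 0,0,0,-0.0151,0.0048,-0.0002,0, 0,0,0,-0.0165,0.0050,-0.0003,0]
```

```bash
sed -i 's/,\.05\*dt\]/,.3*dt]/' step.py; python3 -m handwheel '[0,0,0,-0.0014,0.0002,0,0, 0,0,0,-0.0040,0.0009,0,0, 0,0,0,-0.0068,0.0019,-0.0001,0, 0,0,0,-0.0098,0.0031,-0.0002,0, 0,0,0,-0.0126,0.0041,-0.0002,0, 0,0,0,-0.0150,0.0048,-0.0002,0, 0,0,0,-0.0165,0.0050,-0.0003,0]' | grep t:; python3 step.py 4 -76 22 7
```

```text
t: 23.72
tool_rot: [180.0, 0.0, 93.9]
t 23.82 climb 105.4 y -32.26 (T-37.4 S-32.3) innov 1.09 w -14.2 b -2.6 lean -2.9 cmd [-72.  -27.9] tcp [-72.3 -28.4] z 144.7 gap 106.1 F -3.2 -0.1 -3.2 area [   7. 1320.]
[0,0,0,-0.0020,0.0002,-0.0000,0, 0,0,0,-0.0048,0.0008,-0.0000,0, 0,0,0,-0.0077,0.0016,-0.0001,0, 0,0,0,-0.0105,0.0024,-0.0001,0, 0,0,0,-0.0129,0.0032,-0.0002,0, 0,0,0,-0.0148,0.0038,-0.0002,0, 0,0,0,-0.0160,0.0040,-0.0002,0]
```

```bash
python3 -m handwheel '[0,0,0,-0.0020,0.0002,0,0, 0,0,0,-0.0048,0.0008,0,0, 0,0,0,-0.0077,0.0016,-0.0001,0, 0,0,0,-0.0105,0.0024,-0.0001,0, 0,0,0,-0.0129,0.0032,-0.0002,0, 0,0,0,-0.0148,0.0038,-0.0002,0, 0,0,0,-0.0160,0.0040,-0.0002,0]' | grep t:; python3 step.py 4 -76 18 7
```

```text
t: 24.7
tool_rot: [180.0, 0.0, 93.9]
t 24.80 climb 110.1 y -46.34 (T674.2 S-46.3) innov 1.99 w -9.0 b -2.8 lean -0.4 cmd [-68.  -43.9] tcp [-68.3 -44.3] z 144.9 gap 106.8 F -2.3 -0.5 -2.0 area [   0. 1311.]
[0,0,0,-0.0002,0.0002,-0.0000,0, 0,0,0,-0.0009,0.0008,-0.0000,0, 0,0,0,-0.0020,0.0016,-0.0001,0, 0,0,0,-0.0034,0.0024,-0.0001,0, 0,0,0,-0.0050,0.0032,-0.0002,0, 0,0,0,-0.0066,0.0038,-0.0002,0, 0,0,0,-0.0076,0.0040,-0.0002,0]
```

```bash
python3 -m handwheel '[0,0,0,-0.0002,0.0002,0,0, 0,0,0,-0.0009,0.0008,0,0, 0,0,0,-0.0020,0.0016,-0.0001,0, 0,0,0,-0.0034,0.0024,-0.0001,0, 0,0,0,-0.0050,0.0032,-0.0002,0, 0,0,0,-0.0066,0.0038,-0.0002,0, 0,0,0,-0.0076,0.0040,-0.0002,0]' | grep t:; python3 step.py 4 -75 16 7
```

```text
t: 25.68
tool_rot: [180.0, 0.0, 93.9]
t 25.77 climb 114.1 y -54.64 (T674.1 S-54.6) innov 2.11 w -6.4 b -3.1 lean -0.6 cmd [-64.  -51.5] tcp [-64.3 -52. ] z 145.1 gap 106.9 F -2.3 -0.3 -1.2 area [   0. 1329.]
[0,0,0,-0.0000,0.0002,-0.0000,0, 0,0,0,-0.0004,0.0008,-0.0000,0, 0,0,0,-0.0012,0.0016,-0.0001,0, 0,0,0,-0.0025,0.0024,-0.0001,0, 0,0,0,-0.0040,0.0032,-0.0002,0, 0,0,0,-0.0056,0.0038,-0.0002,0, 0,0,0,-0.0066,0.0040,-0.0002,0]
```

```bash
python3 -m handwheel '[0,0,0,0.0001,0.0002,0,0, 0,0,0,-0.0001,0.0008,0,0, 0,0,0,-0.0009,0.0016,-0.0001,0, 0,0,0,-0.0023,0.0024,-0.0001,0, 0,0,0,-0.0039,0.0032,-0.0002,0, 0,0,0,-0.0056,0.0038,-0.0002,0, 0,0,0,-0.0066,0.0040,-0.0002,0]' | grep t:; python3 step.py 3.5 -75 14 6
```

```text
t: 26.65
tool_rot: [180.0, 0.0, 93.9]
t 26.75 climb 118.4 y -62.63 (T673.9 S-62.6) innov 0.24 w -8.6 b -3.1 lean -2.1 cmd [-60.  -58.1] tcp [-60.3 -58.6] z 145.3 gap 107.2 F -2.0 -0.1 -2.8 area [   0. 1334.]
[0,0,0,-0.0015,0.0002,-0.0000,0, 0,0,0,-0.0036,0.0009,-0.0000,0, 0,0,0,-0.0058,0.0018,-0.0001,0, 0,0,0,-0.0078,0.0026,-0.0001,0, 0,0,0,-0.0094,0.0033,-0.0002,0, 0,0,0,-0.0104,0.0035,-0.0002,0]
```

```bash
python3 -m handwheel '[0,0,0,-0.0015,0.0002,0,0, 0,0,0,-0.0036,0.0009,0,0, 0,0,0,-0.0058,0.0018,-0.0001,0, 0,0,0,-0.0078,0.0026,-0.0001,0, 0,0,0,-0.0094,0.0033,-0.0002,0, 0,0,0,-0.0104,0.0035,-0.0002,0]' | grep t:; python3 step.py 0 -74 8 6; python3 - <<'E'
from trk import *
a=env.get_image("top")["frame"];cv2.imwrite("pics/r1.png",cv2.resize(a[30:220,170:340,::-1],None,fx=3,fy=3))
import json;d=json.load(open("st.json"));print(d["x"])
E
```

```text
t: 27.5
tool_rot: [180.0, 0.0, 93.9]
t 27.60 climb 122.0 y -71.37 (T673.8 S-71.4) innov -0.37 w -6.9 b -3.0 lean -0.4 cmd [-56.5 -68.5] tcp [-56.9 -69. ] z 145.5 gap 107.3 F -3.3 0.1 -1.4 area [   0. 1352.]
[0,0,0,-0.0013,0.0000,-0.0000,0, 0,0,0,-0.0030,0.0000,-0.0000,0, 0,0,0,-0.0044,0.0000,-0.0000,0, 0,0,0,-0.0055,0.0000,-0.0000,0, 0,0,0,-0.0062,0.0000,-0.0000,0, 0,0,0,-0.0065,0.0000,-0.0000,0]
[-71.89482675834783, -6.901991635569214, -3.0264720268919523]
```

View pics/r1.png

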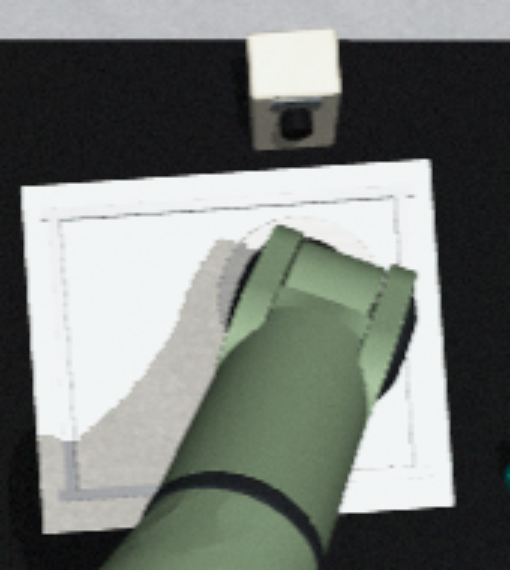

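The top view shows the carrier rim squarely below the lens. The lens is at crop (297,120) and the rim top at crop (305,217). I hold here.

```bash
python3 - <<'E'
import json
d=json.load(open("st.json"));d["x"][0]-=.35;d["x"][1]-=.1;d["rows"]=[[-1.4,0],[-3.2,0],[-4.8,0],[-6,0],[-6.7,0],[-7,0]];json.dump(d,open("st.json","w"))
E
python3 -m handwheel '[0,0,0,-0.0014,0,0,0, 0,0,0,-0.0032,0,0,0, 0,0,0,-0.0048,0,0,0, 0,0,0,-0.0060,0,0,0, 0,0,0,-0.0067,0,0,0, 0,0,0,-0.0070,0,0,0]' | grep t:; python3 step.py 0 -75 4 7
```

```text
t: 28.4
tool_rot: [180.0, 0.0, 93.9]
t 28.50 climb 122.2 y -76.44 (T673.7 S-76.4) innov 0.53 w 0.0 b -3.1 lean 2.1 cmd [-56.5 -75.5] tcp [-56.8 -75.8] z 145.5 gap 107.5 F -1.8 -0.1 -2.2 area [   0. 1348.]
[0,0,0,0.0007,0.0000,-0.0000,0, 0,0,0,0.0016,0.0000,-0.0000,0, 0,0,0,0.0025,0.0000,-0.0000,0, 0,0,0,0.0033,0.0000,-0.0000,0, 0,0,0,0.0039,0.0000,-0.0000,0, 0,0,0,0.0042,0.0000,-0.0000,0, 0,0,0,0.0044,0.0000,-0.0000,0]
```

```bash
python3 -m handwheel '[0,0,0,0.0007,0,0,0, 0,0,0,0.0016,0,0,0, 0,0,0,0.0025,0,0,0, 0,0,0,0.0033,0,0,0, 0,0,0,0.0039,0,0,0, 0,0,0,0.0042,0,0,0, 0,0,0,0.0044,0,0,0]' | grep t:; python3 step.py 0 -75 4 7
```

```text
t: 29.38
tool_rot: [180.0, 0.0, 93.9]
t 29.48 climb 122.3 y -73.97 (T673.7 S-74.0) innov 0.79 w 2.4 b -3.2 lean 0.5 cmd [-56.5 -71.1] tcp [-56.8 -71.4] z 145.5 gap 107.6 F -3.5 0.1 -3.3 area [   0. 1355.]
[0,0,0,0.0009,0.0000,-0.0000,0, 0,0,0,0.0019,0.0000,-0.0000,0, 0,0,0,0.0026,0.0000,-0.0000,0, 0,0,0,0.0029,0.0000,-0.0000,0, 0,0,0,0.0028,0.0000,-0.0000,0, 0,0,0,0.0026,0.0000,-0.0000,0, 0,0,0,0.0024,0.0000,-0.0000,0]
```

```bash
python3 -m handwheel '[0,0,0,0.0009,0,0,0, 0,0,0,0.0019,0,0,0, 0,0,0,0.0026,0,0,0, 0,0,0,0.0029,0,0,0, 0,0,0,0.0028,0,0,0, 0,0,0,0.0026,0,0,0, 0,0,0,0.0024,0,0,0]' | grep t:; python3 step.py 0 -75 4 8
```

```text
t: 30.35
tool_rot: [-180.0, 0.0, 93.9]
t 30.45 climb 122.2 y -74.20 (T673.7 S-74.2) innov -1.59 w -4.8 b -3.0 lean -2.8 cmd [-56.5 -68.7] tcp [-56.9 -69.1] z 145.5 gap 107.6 F -1.6 -0.6 -2.7 area [   0. 1349.]
[0,0,0,-0.0022,0.0000,-0.0000,0, 0,0,0,-0.0048,0.0000,-0.0000,0, 0,0,0,-0.0069,0.0000,-0.0000,0, 0,0,0,-0.0082,0.0000,-0.0000,0, 0,0,0,-0.0088,0.0000,-0.0000,0, 0,0,0,-0.0089,0.0000,-0.0000,0, 0,0,0,-0.0086,0.0000,-0.0000,0, 0,0,0,-0.0083,0.0000,-0.0000,0]
```

```bash
python3 -m handwheel '[0,0,0,-0.0022,0,0,0, 0,0,0,-0.0048,0,0,0, 0,0,0,-0.0069,0,0,0, 0,0,0,-0.0082,0,0,0, 0,0,0,-0.0088,0,0,0, 0,0,0,-0.0089,0,0,0, 0,0,0,-0.0086,0,0,0, 0,0,0,-0.0083,0,0,0]' | grep t:; python3 step.py 0 -75 4 7
```

```text
t: 31.45
tool_rot: [180.0, -0.0, 94.0]
t 31.55 climb 122.3 y -78.72 (T673.7 S-78.7) innov -0.11 w 1.1 b -3.0 lean 1.3 cmd [-56.5 -77. ] tcp [-56.8 -77.2] z 145.5 gap 107.6 F -3.4 0.8 -2.7 area [   0. 1358.]
[0,0,0,0.0004,0.0000,-0.0000,0, 0,0,0,0.0010,0.0000,-0.0000,0, 0,0,0,0.0016,0.0000,-0.0000,0, 0,0,0,0.0023,0.0000,-0.0000,0, 0,0,0,0.0029,0.0000,-0.0000,0, 0,0,0,0.0035,0.0000,-0.0000,0, 0,0,0,0.0038,0.0000,-0.0000,0]
```

```bash
python3 -m handwheel '[0,0,0,0.0004,0,0,0, 0,0,0,0.0010,0,0,0, 0,0,0,0.0016,0,0,0, 0,0,0,0.0023,0,0,0, 0,0,0,0.0029,0,0,0, 0,0,0,0.0035,0,0,0, 0,0,0,0.0038,0,0,0]' | grep t:; python3 step.py 0 -75 4 7
```

```text
t: 32.42
tool_rot: [180.0, 0.0, 94.0]
t 32.52 climb 122.3 y -76.53 (T673.7 S-76.5) innov -0.15 w 1.3 b -3.0 lean -0.3 cmd [-56.5 -73.2] tcp [-56.9 -73.4] z 145.5 gap 107.6 F -2.4 -0.7 -2.5 area [   0. 1358.]
[0,0,0,-0.0000,0.0000,-0.0000,0, 0,0,0,0.0000,0.0000,-0.0000,0, 0,0,0,0.0001,0.0000,-0.0000,0, 0,0,0,0.0003,0.0000,-0.0000,0, 0,0,0,0.0005,0.0000,-0.0000,0, 0,0,0,0.0007,0.0000,-0.0000,0, 0,0,0,0.0008,0.0000,-0.0000,0]
```

```bash
python3 -m handwheel '[0,0,0,0,0,0,0, 0,0,0,0,0,0,0, 0,0,0,0.0001,0,0,0, 0,0,0,0.0003,0,0,0, 0,0,0,0.0005,0,0,0, 0,0,0,0.0007,0,0,0, 0,0,0,0.0008,0,0,0]' | grep t:; python3 step.py -9 -70 5 7
```

```text
t: 33.4
tool_rot: [180.0, 0.0, 93.9]
t 33.50 climb 122.3 y -76.34 (T673.7 S-76.3) innov -0.84 w -1.5 b -2.9 lean -1.2 cmd [-56.5 -72.4] tcp [-56.9 -72.7] z 145.5 gap 107.6 F -2.5 -0.4 -2.5 area [   0. 1357.]
[0,0,0,-0.0014,-0.0004,0.0000,0, 0,0,0,-0.0028,-0.0017,0.0001,0, 0,0,0,-0.0038,-0.0035,0.0002,0, 0,0,0,-0.0041,-0.0055,0.0003,0, 0,0,0,-0.0039,-0.0073,0.0004,0, 0,0,0,-0.0034,-0.0086,0.0004,0, 0,0,0,-0.0030,-0.0090,0.0004,0]
```

```bash
python3 -m handwheel '[0,0,0,-0.0014,-0.0004,0,0, 0,0,0,-0.0028,-0.0017,0.0001,0, 0,0,0,-0.0038,-0.0035,0.0002,0, 0,0,0,-0.0041,-0.0055,0.0003,0, 0,0,0,-0.0039,-0.0073,0.0004,0, 0,0,0,-0.0034,-0.0086,0.0004,0, 0,0,0,-0.0030,-0.0090,0.0004,0]' | grep t:; python3 step.py -11 -70 5 7
```

```text
t: 34.38
tool_rot: [-180.0, -0.0, 94.0]
t 34.48 climb 113.4 y -76.84 (T673.7 S-76.8) innov -0.26 w 2.9 b -2.8 lean 1.6 cmd [-65.5 -75.4] tcp [-65.9 -75.5] z 145.1 gap 107.7 F -2.6 0.5 -2.6 area [   0. 1337.]
[0,0,0,0.0008,-0.0005,0.0000,0, 0,0,0,0.0018,-0.0021,0.0001,0, 0,0,0,0.0029,-0.0043,0.0002,0, 0,0,0,0.0038,-0.0067,0.0003,0, 0,0,0,0.0045,-0.0089,0.0004,0, 0,0,0,0.0051,-0.0105,0.0005,0, 0,0,0,0.0054,-0.0110,0.0006,0]
```

```bash
python3 -m handwheel '[0,0,0,0.0008,-0.0005,0,0, 0,0,0,0.0018,-0.0021,0.0001,0, 0,0,0,0.0029,-0.0043,0.0002,0, 0,0,0,0.0038,-0.0067,0.0003,0, 0,0,0,0.0045,-0.0089,0.0004,0, 0,0,0,0.0051,-0.0105,0.0005,0, 0,0,0,0.0054,-0.0110,0.0006,0]' | grep t:; python3 step.py -13 -70 5 8
```

```text
t: 35.35
tool_rot: [-180.0, -0.0, 94.0]
t 35.45 climb 102.8 y -73.09 (T674.0 S-73.1) innov -0.24 w 2.1 b -2.8 lean -0.1 cmd [-76.5 -70. ] tcp [-76.8 -70.2] z 144.6 gap 108.0 F -2.8 0.0 -2.3 area [   0. 1302.]
[0,0,0,-0.0000,-0.0005,0.0000,0, 0,0,0,0.0001,-0.0019,0.0001,0, 0,0,0,0.0003,-0.0040,0.0002,0, 0,0,0,0.0007,-0.0065,0.0003,0, 0,0,0,0.0012,-0.0090,0.0004,0, 0,0,0,0.0017,-0.0111,0.0006,0, 0,0,0,0.0021,-0.0125,0.0006,0, 0,0,0,0.0023,-0.0130,0.0006,0]
```

```bash
python3 -m handwheel '[0,0,0,0,-0.0005,0,0, 0,0,0,0.0001,-0.0019,0.0001,0, 0,0,0,0.0003,-0.0040,0.0002,0, 0,0,0,0.0007,-0.0065,0.0003,0, 0,0,0,0.0012,-0.0090,0.0004,0, 0,0,0,0.0017,-0.0111,0.0006,0, 0,0,0,0.0021,-0.0125,0.0006,0, 0,0,0,0.0023,-0.0130,0.0006,0]' | grep t:; python3 step.py -13 -70 5 8
```

```text
t: 36.45
tool_rot: [-180.0, 0.0, 94.0]
t 36.55 climb 89.6 y -72.72 (T-79.2 S-72.7) innov -1.97 w -3.6 b -2.6 lean -2.7 cmd [-89.5 -67.7] tcp [-89.8 -67.9] z 143.9 gap 108.0 F -2.5 -0.7 -2.0 area [   7. 1287.]
[0,0,0,-0.0023,-0.0005,0.0000,0, 0,0,0,-0.0050,-0.0019,0.0001,0, 0,0,0,-0.0069,-0.0040,0.0002,0, 0,0,0,-0.0078,-0.0065,0.0003,0, 0,0,0,-0.0079,-0.0090,0.0004,0, 0,0,0,-0.0073,-0.0111,0.0006,0, 0,0,0,-0.0065,-0.0125,0.0006,0, 0,0,0,-0.0058,-0.0130,0.0006,0]
```

```bash
python3 -m handwheel '[0,0,0,-0.0023,-0.0005,0,0, 0,0,0,-0.0050,-0.0019,0.0001,0, 0,0,0,-0.0069,-0.0040,0.0002,0, 0,0,0,-0.0078,-0.0065,0.0003,0, 0,0,0,-0.0079,-0.0090,0.0004,0, 0,0,0,-0.0073,-0.0111,0.0006,0, 0,0,0,-0.0065,-0.0125,0.0006,0, 0,0,0,-0.0058,-0.0130,0.0006,0]' | grep t:; python3 step.py -13 -70 5 8
```

```text
t: 37.55
tool_rot: [-180.0, -0.0, 94.0]
t 37.65 climb 76.2 y -75.61 (T-84.8 S-75.6) innov -0.69 w 1.2 b -2.5 lean 0.5 cmd [-102.5  -73.5] tcp [-102.8  -73.5] z 143.3 gap 107.4 F -1.7 -0.1 -2.3 area [   9. 1261.]
[0,0,0,-0.0001,-0.0005,0.0000,0, 0,0,0,-0.0001,-0.0019,0.0001,0, 0,0,0,0.0002,-0.0040,0.0002,0, 0,0,0,0.0006,-0.0065,0.0003,0, 0,0,0,0.0012,-0.0090,0.0004,0, 0,0,0,0.0019,-0.0111,0.0006,0, 0,0,0,0.0025,-0.0125,0.0006,0, 0,0,0,0.0029,-0.0130,0.0006,0]
```

```bash
python3 -m handwheel '[0,0,0,-0.0001,-0.0005,0,0, 0,0,0,-0.0001,-0.0019,0.0001,0, 0,0,0,0.0002,-0.0040,0.0002,0, 0,0,0,0.0006,-0.0065,0.0003,0, 0,0,0,0.0012,-0.0090,0.0004,0, 0,0,0,0.0019,-0.0111,0.0006,0, 0,0,0,0.0025,-0.0125,0.0006,0, 0,0,0,0.0029,-0.0130,0.0006,0]' | grep t:; python3 step.py -13 -70 5 8
```

```text
t: 38.65
tool_rot: [-180.0, -0.0, 94.0]
t 38.75 climb 62.7 y -74.05 (T-83.5 S-74.1) innov -1.19 w -0.2 b -2.4 lean -1.1 cmd [-115.5  -70.6] tcp [-115.8  -70.7] z 142.8 gap 107.0 F -1.8 0.3 -3.0 area [  23. 1223.]
[0,0,0,-0.0010,-0.0005,0.0000,0, 0,0,0,-0.0020,-0.0019,0.0001,0, 0,0,0,-0.0027,-0.0040,0.0002,0, 0,0,0,-0.0028,-0.0065,0.0003,0, 0,0,0,-0.0025,-0.0090,0.0004,0, 0,0,0,-0.0019,-0.0111,0.0006,0, 0,0,0,-0.0012,-0.0125,0.0006,0, 0,0,0,-0.0007,-0.0130,0.0006,0]
```

```bash
python3 -m handwheel '[0,0,0,-0.0010,-0.0005,0,0, 0,0,0,-0.0020,-0.0019,0.0001,0, 0,0,0,-0.0027,-0.0040,0.0002,0, 0,0,0,-0.0028,-0.0065,0.0003,0, 0,0,0,-0.0025,-0.0090,0.0004,0, 0,0,0,-0.0019,-0.0111,0.0006,0, 0,0,0,-0.0012,-0.0125,0.0006,0, 0,0,0,-0.0007,-0.0130,0.0006,0]' | grep t:; python3 step.py -13 -70 5 8
```

```text
t: 39.75
tool_rot: [-180.0, -0.0, 94.0]
t 39.85 climb 49.5 y -74.28 (T-83.1 S-74.3) innov -1.10 w -0.1 b -2.3 lean -0.7 cmd [-128.5  -71.3] tcp [-128.8  -71.3] z 142.1 gap 106.8 F -2.4 -0.2 -2.6 area [  27. 1198.]
[0,0,0,-0.0008,-0.0005,0.0000,0, 0,0,0,-0.0017,-0.0019,0.0001,0, 0,0,0,-0.0022,-0.0040,0.0002,0, 0,0,0,-0.0022,-0.0065,0.0003,0, 0,0,0,-0.0018,-0.0090,0.0004,0, 0,0,0,-0.0012,-0.0111,0.0006,0, 0,0,0,-0.0005,-0.0125,0.0006,0, 0,0,0,0.0000,-0.0130,0.0006,0]
```

```bash
python3 -m handwheel '[0,0,0,-0.0008,-0.0005,0,0, 0,0,0,-0.0017,-0.0019,0.0001,0, 0,0,0,-0.0022,-0.0040,0.0002,0, 0,0,0,-0.0022,-0.0065,0.0003,0, 0,0,0,-0.0018,-0.0090,0.0004,0, 0,0,0,-0.0012,-0.0111,0.0006,0, 0,0,0,-0.0005,-0.0125,0.0006,0, 0,0,0,0,-0.0130,0.0006,0]' | grep t:; python3 step.py -13 -70 5 8
```

```text
t: 40.85
tool_rot: [-180.0, -0.0, 94.0]
t 40.95 climb 36.5 y -73.32 (T-82.0 S-73.3) innov -0.16 w 2.0 b -2.3 lean 0.4 cmd [-141.5  -71.3] tcp [-141.8  -71.3] z 141.5 gap 106.7 F -2.7 -0.0 -2.6 area [  44. 1181.]
[0,0,0,0.0002,-0.0005,0.0000,0, 0,0,0,0.0005,-0.0019,0.0001,0, 0,0,0,0.0009,-0.0040,0.0002,0, 0,0,0,0.0015,-0.0065,0.0003,0, 0,0,0,0.0020,-0.0090,0.0004,0, 0,0,0,0.0026,-0.0111,0.0006,0, 0,0,0,0.0030,-0.0125,0.0006,0, 0,0,0,0.0033,-0.0130,0.0006,0]
```

```bash
python3 -m handwheel '[0,0,0,0.0002,-0.0005,0,0, 0,0,0,0.0005,-0.0019,0.0001,0, 0,0,0,0.0009,-0.0040,0.0002,0, 0,0,0,0.0015,-0.0065,0.0003,0, 0,0,0,0.0020,-0.0090,0.0004,0, 0,0,0,0.0026,-0.0111,0.0006,0, 0,0,0,0.0030,-0.0125,0.0006,0, 0,0,0,0.0033,-0.0130,0.0006,0]' | grep t:; python3 step.py -13 -70 3 8
```

```text
t: 41.95
tool_rot: [-180.0, -0.0, 94.0]
t 42.05 climb 22.8 y -71.33 (T-77.6 S-71.3) innov -0.66 w -0.5 b -2.2 lean -1.2 cmd [-154.5  -68. ] tcp [-154.8  -68.1] z 140.9 gap 106.0 F -2.6 -0.8 -3.1 area [  68. 1149.]
[0,0,0,-0.0008,-0.0005,0.0000,0, 0,0,0,-0.0016,-0.0019,0.0001,0, 0,0,0,-0.0023,-0.0040,0.0002,0, 0,0,0,-0.0026,-0.0065,0.0003,0, 0,0,0,-0.0026,-0.0090,0.0004,0, 0,0,0,-0.0024,-0.0111,0.0006,0, 0,0,0,-0.0021,-0.0125,0.0006,0, 0,0,0,-0.0019,-0.0130,0.0006,0]
```

```bash
python3 -m handwheel '[0,0,0,-0.0008,-0.0005,0,0, 0,0,0,-0.0016,-0.0019,0.0001,0, 0,0,0,-0.0023,-0.0040,0.0002,0, 0,0,0,-0.0026,-0.0065,0.0003,0, 0,0,0,-0.0026,-0.0090,0.0004,0, 0,0,0,-0.0024,-0.0111,0.0006,0, 0,0,0,-0.0021,-0.0125,0.0006,0, 0,0,0,-0.0019,-0.0130,0.0006,0]' | grep t:; python3 step.py -11 -70 3 8
```

```text
t: 43.05
tool_rot: [-180.0, -0.0, 94.0]
t 43.15 climb 9.4 y -71.49 (T-77.4 S-71.5) innov 0.21 w 1.5 b -2.2 lean 0.7 cmd [-167.5  -69.9] tcp [-167.9  -69.9] z 140.3 gap 105.7 F -2.2 -0.1 -2.8 area [  77. 1120.]
[0,0,0,0.0004,-0.0004,0.0000,0, 0,0,0,0.0010,-0.0016,0.0001,0, 0,0,0,0.0016,-0.0034,0.0002,0, 0,0,0,0.0021,-0.0055,0.0003,0, 0,0,0,0.0024,-0.0076,0.0004,0, 0,0,0,0.0027,-0.0094,0.0005,0, 0,0,0,0.0028,-0.0106,0.0005,0, 0,0,0,0.0028,-0.0110,0.0006,0]
```

```bash
python3 - <<'E'
import json
d=json.load(open("st.json"))
for r,q in zip(d["rows"],[-1.2,-2.6,-4.2,-5.8,-7.2,-8.2,-8.9,-9.4]): r[1]=q
json.dump(d,open("st.json","w"))
E
python3 -m handwheel '[0,0,0,0.0004,-0.0012,0.0001,0, 0,0,0,0.0010,-0.0026,0.0001,0, 0,0,0,0.0016,-0.0042,0.0002,0, 0,0,0,0.0021,-0.0058,0.0003,0, 0,0,0,0.0024,-0.0072,0.0004,0, 0,0,0,0.0027,-0.0082,0.0004,0, 0,0,0,0.0028,-0.0089,0.0005,0, 0,0,0,0.0028,-0.0094,0.0005,0]' | grep t:; python3 step.py -4 -70 3 8
```

```text
t: 44.15
tool_rot: [180.0, 0.0, 94.0]
t 44.25 climb 0.1 y -68.81 (T-73.6 S-68.8) innov 0.81 w 2.3 b -2.3 lean 0.7 cmd [-176.9  -67.1] tcp [-177.2  -67.2] z 139.8 gap 105.7 F -2.5 0.7 -2.6 area [  96. 1107.]
[0,0,0,0.0010,-0.0002,0.0000,0, 0,0,0,0.0021,-0.0006,0.0000,0, 0,0,0,0.0029,-0.0012,0.0001,0, 0,0,0,0.0033,-0.0020,0.0001,0, 0,0,0,0.0032,-0.0028,0.0001,0, 0,0,0,0.0030,-0.0034,0.0002,0, 0,0,0,0.0026,-0.0038,0.0002,0, 0,0,0,0.0023,-0.0040,0.0002,0]
```

```bash
python3 -m handwheel '[0,0,0,0.0014,-0.0002,0,0, 0,0,0,0.0030,-0.0004,0,0, 0,0,0,0.0040,-0.0008,0,0, 0,0,0,0.0042,-0.0012,0.0001,0, 0,0,0,0.0042,-0.0016,0.0001,0, 0,0,0,0.0042,-0.0022,0.0001,0, 0,0,0,0.0042,-0.0032,0.0002,0, 0,0,0,0.0042,-0.0045,0.0002,0]' | grep t:; python3 - <<'E'
from trk import *
for i in range(3):
    z,_=look(-70,-67);s=env.read_state();F=s["force"];print(s["t"],z.round(2),D(s["tool_pos"]).round(1),s["tool_pos"],(F[:2]@ex).round(2),(F[:2]@ey).round(2))
E
```

```text
t: 45.25
tool_rot: [-180.0, 0.0, 93.9]
45.35 [ -72.99  -67.5   -75.51  -65.09  128.   1107.  ] [-181.9  -63. ] [485.74677697 -72.50885003 139.63247648] 0.55 0.09
45.45 [ -72.93  -67.24  -75.54  -64.89  127.   1107.  ] [-181.7  -62.9] [485.90554496 -72.47475675 139.63892095] -0.12 -0.65
45.55 [ -72.84  -67.08  -75.61  -64.75  124.   1110.  ] [-181.7  -62.9] [485.93146459 -72.47308689 139.63080045] 1.04 0.49
```

```bash
python3 -m handwheel '[0,0,0,0,-0.01,0,0, 0,0,0,0,-0.03,0,0, 0,0,0,-0.03,-0.05,-0.03,0, 0,0,0,-0.09,-0.052,-0.05,0, 0,0,0,-0.15,-0.052,-0.05,0, 0,0,0,-0.21,-0.052,-0.05,0, 0,0,0,-0.265,-0.052,-0.04,0, 0,0,0,-0.29,-0.052,-0.02,0]'; python3 -m handwheel '[0,0,0,-0.004,0,0,0, 0,0,0,-0.005,0,0.015,0, 0,0,0,-0.005,0,0.035,0, 0,0,0,-0.005,0,0.05,0, 0,0,0,-0.005,0,0.058,0, 0,0,0,-0.005,0,0.06,0, 0,0,0,-0.005,0,0.06,0]'
```

```text
t: 46.55
tool_pos: [452.9, -368.6, 159.6]
tool_rot: [180.0, 0.1, 93.8]
force: [0.6, -0.1, -2.8]
width: 0.242
grasp_force: 59.7
t: 47.42
tool_pos: [454.5, -370.4, 99.9]
tool_rot: [180.0, 0.0, 94.0]
force: [0.4, 0.5, -2.7]
width: 0.243
grasp_force: 59.7
```

```bash
python3 -m handwheel '[0,0,0,0,0,0.002,0, 0,0,0,0,0,0.0035,0, 0,0,0,0,0,0.0045,0, 0,0,0,0,0,0.005,0, 0,0,0,0,0,0.0055,0, 0,0,0,0,0,0.0055,0]'
```

```text
t: 48.18
tool_pos: [454.4, -370.4, 94.2]
tool_rot: [180.0, 0.0, 93.9]
force: [0.0, -0.0, 0.1]
width: 0.24
grasp_force: 60.1
```

```bash
python3 -m handwheel '[0,0,0,0,0,0,0.4, 0,0,0,0,0,0,0.6, 0,0,0,0,0,0,0.9, 0,0,0,0,0,0,0.9, 0,0,0,0,0,0,0.9, 0,0,0,0,0,-0.02,0.9, 0,0,0,0,0,-0.06,0.9, 0,0,0,0,0,-0.11,0.9]'; python3 -m handwheel '[0,0,0,0,0,-0.04,0.9, 0,0,0,0,-0.05,-0.06,0.9, 0,0,0,0,-0.05,-0.06,0.9]'; python3 - <<'E'
from h import *
f=env.get_image("top")["frame"];g=env.get_image("scene")["frame"]
cv2.imwrite("pics/e1.png",np.vstack([f[60:240,150:450],g[100:280,70:370]])[:,:,::-1].repeat(2,0).repeat(2,1)[:,:600][:600] if 0 else cv2.resize(np.hstack([f[60:260,150:420],g[100:300,90:360]])[:,:,::-1],(800,296)))
print(env.read_state()["t"])
E
```

```text
t: 49.18
tool_pos: [453.9, -370.1, 204.8]
tool_rot: [-179.9, -0.0, 93.9]
force: [-0.0, -0.2, -0.2]
width: 0.905
grasp_force: 0.0
t: 49.55
tool_pos: [401.9, -375.0, 266.0]
tool_rot: [179.9, 0.1, 93.8]
force: [1.1, -0.6, -0.2]
width: 0.895
grasp_force: 0.0
49.65
```

View pics/e1.png

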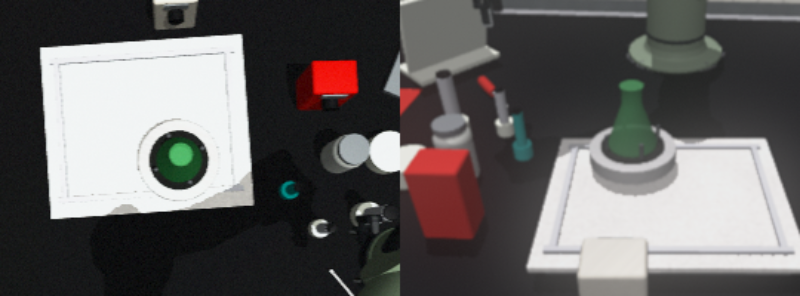

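The pusher stands upright and free at crop (320,228) in the top view and (503,115) in the scene view. The carrier rests on its lower stop at crop (178,158) and the bystanders have not moved. I hand it in.

```bash
python3 -c "
from cell import env;print(env.hand_in())"
```

```text
the job is handed in; nothing more can be done
None
```

I handed the job in at about 50 s: the carrier went up to about climb 0.12 in front of the reader, was held there about 6 s, and was eased back onto its lower stop. The pusher is standing upright and released on the bench right of the deck. The contact force was only sampled between moves (about 1.6–3.8 N, noisy readings), and the hand-in gave no verdict.

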